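# Clamp a seatpost in the trimming jig

### The job

The seatpost in the trimming jig is ready to be cut: clamp it. Take the aluminium cap with the blue grip block out of the plywood rack, where it stands on end, and lower it, block up, gently and level over both steel dowel pins until it lies fully home on the white V-block. Only then throw the red toggle handle outward and down past its dead centre so that the clamp locks on the cap and stays locked when you let go. Do not drop the cap onto the pins, do not shift the seatpost, and leave the other things on the bench and in the rack as they are.

Things in the scene. Friction and masses are not known exactly. Their poses are not given: they have to be found in the camera images.
- cap_mid (a point): Plate centre of the loose aluminium cap, 110 (x) x 50 (y) x 12 mm (z), 0.26 kg, 6 mm above its underside. z points out of the top face, which carries the blue block. Two 11.5 mm through bores at x = -40 and 40 mm. Starts standing on a short end in the rack, x up, z to the rack's front, top edge 122 mm above the bench. Fits the pins either way round.
- cap_boss (a point): Centre of the cap's blue grip block, 30 (x) x 26 (y) x 26 mm (z), standing on the middle of the plate's top face: 19 mm from cap_mid along z; axes as cap_mid. With the cap flat on the bench this point is 25 mm above the bench.
- jig_seat (a point): Middle of the flat top, 48.4 mm above the bench, of the white V-block (72 x 110 mm) of the fixed jig. x runs along the seatpost, away from the robot, y along the line of pins, z up. The cap's underside belongs here (0 to 1 mm above), its long axis along y. Steel saw guide at x = -65 to -76 mm, 14 mm higher than this point; clamp at the -y end, pivot at y = -90 mm, 49 mm higher.
- pin_a (a point): Tip of the +y dowel pin: steel, 10 mm diameter, standing 18 mm out of the V-block's top, its last 7 mm tapered to 5 mm. 40 mm from jig_seat along the jig's y.
- pin_b (a point): Tip of the -y dowel pin, the same, 40 mm from jig_seat along the jig's -y. Under the V-block and clamp the jig has an aluminium base plate, 10 mm thick, fixed to the bench, from x = -88 to 158 mm and y = -153 to 73 mm about jig_seat.
- toggle_arm (a joint): Steel hold-down arm of the toggle clamp, 90 mm from pivot to rubber-tipped spindle, moved by the handle through a link, in the jig's y-z plane. 0 = open as at the start (standing up, leaning 15 deg away from the cap, top 195 mm above the bench); about 1.75 = nearly level, pressing on the top of the grip block of a seated cap.
- toggle_handle (a joint): Angle between red handle and arm: 0 = open as at the start, 2.68 = thrown against its stop on a seated cap. Dead centre is at 2.63; beyond it the clamp is locked and stays so. Slight friction holds it open; a knock in passing would move it.
- handle_grip (a point): Axis of the red round handle (16 mm thick, 104 mm long), 33 mm from its free end, in the jig's plane x = 0. Open: leans 37 deg outward (to -y) from upright; point 170 mm above the bench, y = -150 mm from jig_seat. Thrown: level, 100 mm up, y = -207 mm. Between, an arc of radius 105 mm about y = -88 mm, 86 mm up (open), shifting to y = -102 mm, 98 mm up (thrown). Takes 2 to 5 N.
- post_mid (a point): On the axis of the black seatpost, a 27.2 mm tube lying loose in the V-block along the jig's x, its top level with the block's top; the tube runs from 150 mm nearer the robot to 130 mm beyond this point, then a clamp head. 0.26 kg.
- rack: Plywood rack fixed to the bench, 110 x 124 mm, 40 mm high, with two cross slots 15 mm wide, floor 12 mm above the bench. Origin on the bench below the back face of the cap, which stands in the rear slot; the front (its -x) looks across the bench, roughly towards the jig (world -y).
- blank_mid (a point): Centre of a small black plastic plate 66 x 50 x 12 mm standing in the front slot of the rack, 62 mm in front of the cap, top 78 mm above the bench. Leave it.
- saw_mid (a point): Middle of a hacksaw lying on the bench, blue bow frame about 300 x 100 mm, 16 mm high. Leave it.
- oil_mid (a point): Middle of a small oil bottle standing on the bench, 48 mm diameter, 130 mm high. Leave it.

How it is judged:
On the way:
1. the cap lies fully home and level over both pins on the V-block, with the clamp still open (z of cap_mid in the frame of jig_seat between 0.003 and 0.0085 m and horizontal distance between cap_mid and jig_seat below 0.003 m and angle between the x axis of cap_mid and the y axis of jig_seat, either way round below 0.05 rad and angle between cap_mid's own z axis and vertical below 0.04 rad and value of joint toggle_arm below 0.6 rad), for 0.2 s.
At the end, for the whole second after the job is handed in: Cap home over both pins: within 3 mm of jig_seat, level within 0.04 rad, in line with the pins within 0.05 rad, underside at most 2.5 mm above the block; toggle_arm above 1.7, toggle_handle above 2.65, arm pressing on the cap (over 4 N); seatpost within 10 mm of where it lay; all at rest (z of cap_mid in the frame of jig_seat between 0.003 and 0.0085 m and horizontal distance between cap_mid and jig_seat below 0.003 m and angle between the x axis of cap_mid and the y axis of jig_seat, either way round below 0.05 rad and angle between cap_mid's own z axis and vertical below 0.04 rad and value of joint toggle_arm above 1.7 rad and value of joint toggle_handle above 2.65 rad and contact force between toggle_arm and cap above 4 N and distance of post_mid from where it was at the start of the episode below 0.01 m and linear speed of cap below 0.01 m/s and velocity of joint toggle_arm below 0.05 rad/s); the robot touches nothing.
It fails at once if the cap goes crooked onto the pins: tilted more than 0.15 rad with its plate below the pin tips and within 30 mm of its place (horizontal distance between cap_mid and jig_seat below 0.03 m and z of cap_mid in the frame of jig_seat below 0.02 m and angle between cap_mid's own z axis and vertical above 0.15 rad).
It fails at once if the cap is dropped onto the pins: moving faster than 0.35 m/s with its plate below the pin tips and within 30 mm of its place (horizontal distance between cap_mid and jig_seat below 0.03 m and z of cap_mid in the frame of jig_seat below 0.02 m and linear speed of cap above 0.35 m/s).
It fails at once if the seatpost is shifted by more than 15 mm (distance of post_mid from where it was at the start of the episode above 0.015 m).
It fails at once if the hacksaw, the oil bottle or the black plate in the rack is shifted by more than 25 mm (distance of any of saw_mid, oil_mid, blank_mid from where it was at the start of the episode above 0.025 m).
It also fails if it takes over 70 s, if anything falls off the work surface, if the arm or the gripper's body presses on something with over 40 N, if the wrist force passes 120 N, or if a joint passes its speed limit or range.

### The arm

A 7-joint arm with a two-finger parallel gripper is mounted at the origin on the work surface. World frame = base frame: x ahead of the robot, y to its left, z up, the work surface at z = 0. Lengths are in m, angles in rad, forces in N, time in s.
With the tool pointing down it reaches from about 0.4 to 0.85 m from the base axis. Payload 10.4 kg.
Tool frame: the origin (TCP) lies on the centre line of the jaws, within the pads' length; the fingertips stand 11 mm ahead of it and the grasp point (between the pads) lies 8 mm behind it (manip.finger_overhang is the distance from the TCP to the fingertips, in m); z points along the fingers, y is the line along which they close (so a half turn about z gives the same grasp; the last joint's range is limited). The gripper opens to 85 mm and grips with 20 to 120 N. Pads are 22 mm wide; open, the fingers measure 114 mm over their backs; the gripper's body (76 mm by 85 mm) begins 54 mm behind the grasp point. The pads swing forward as they close: fully open they stand 13 mm farther back than shut.
Start: joints at [-1.354, 0.332, -0.065, 1.46, 0.022, 1.35, -0.088], TCP at [0.148, 0.607, 0.209] pointing down, gripper open.
Joint ranges: [-2.6, 2.6], [-0.5, 2.12], [-1.47, 1.34], [0.16, 2.42], [-1.27, 4.41], [0.06, 2.06], [-2.6, 2.6]. Speed limits (rad/s): [2.22, 2.22, 2.79, 2.79, 3.14, 3.14, 3.14].

### API

Orientations are given as a unit quaternion [x, y, z, w].
In Python, from workcell import manip, imaging, workorder gives the robot as it stands.
- The arm moves only by the tool jog_arm, never from a script. Its argument "deltas" is a list of rows, each an object with "gripper": the opening, from 0 (shut) to 1 (fully open); "offset": the shift along the tool's x, y, z in m, a list of three; "rotation": the turn, a rotation vector about the tool's x, y, z in degrees, a list of three. In form: [{"gripper": gripper, "offset": [tx, ty, tz], "rotation": [ax, ay, az]}, ...]. A call has 1 to 20 rows; each row shifts and turns the commanded pose from where the row before left it, along the tool's axes as they then stand; what a row does not reach is not made up. A row lasts 1/10 s, in which the tool goes at most 50 mm and 8.59 degrees, less where a joint would pass 70% of its speed; a pose out of reach is approached as far as the arm can. A call with a gripper value outside its range is refused whole. The fingers move at their own pace and stop on an object; "newtons" is the grip in N (left out, the last holds). Time passes only in rows, so rows that do not move let the fingers close. It gives the time, the measured TCP pose, the force, the opening and the grip force at its end, in the units of the state.
- manip.get_obs(): the state, without advancing time (a new reading comes with each control period).
- imaging.camera(name): name is "scene" or "top" or "wrist"; returns the picture (480x640x3 uint8, blue, green, red); there is no depth.
- imaging.camera_model(name): a dict with "camera_matrix" (3x3 intrinsics, pixels), "world_to_cam" (4x4, takes a point from world to camera coordinates); the wrist camera has in their place "hand_eye" (4x4, takes a point from camera to tool coordinates, whose origin is the TCP and whose axes are the flange's). Camera axes: x right, y up, looking along -z (the intrinsics and any distortion apply to the point x, -y, -z); pixel columns grow to the right and rows downward; lengths in m; the calibration is good to about 2 mm. The wrist camera is an equidistant fisheye: a pixel r from the principal point sees the ray r / f radians off the axis. A picture is of the moment at which its call begins: read the wrist's pose just before it. camera_model takes no time and is no camera call.
- workorder.hand_in(): hands the job in; it is judged then, once.
The state is a dict: "clock": time; "joint_pos": joint angles; "joint_velocities": joint speeds; "tau": joint torques, N m; "position": TCP position; "ee_rot": TCP orientation; "ft_force": force on the tool from outside, world axes, zero at the start; "torque": the same for the moment, N m; "grip_width": opening from 0.0 (shut) to 1.0 (fully open); "grasp_force": force on a finger pad.
Only numpy, scipy, OpenCV 4.12 (cv2) and the standard library are available. Lean on these libraries where they do the work, as an engineer would, in place of code of your own. Each camera call takes 0.05 s, during which the arm holds its last target. There are 200 camera calls.

## Working session

There is one attempt and no reset: what is moved stays moved. The work goes in short steps, Python scripts to look and compute and a tool call to move; the robot and the scene stay as the last step left them, time stands still between calls to the robot, and variables do not carry over. Pictures are saved under pics/ and viewed, at most 10 in all, crops included, and the job is handed in when it is done.

Besides the shell and the picture viewer there is one more tool, called after "Request:" as name([rows], argument=value, ...), one row to a line, values as JSON. jog_arm: Moves the arm, as the interface text tells. Its arguments: {"type":"object","properties":{"deltas":{"type":"array","items":{"type":"object","properties":{"gripper":{"type":"number"},"offset":{"type":"array","items":{"type":"number"}},"rotation":{"type":"array","items":{"type":"number"}}}}},"newtons":{"type":"number"}},"required":["deltas"]}

```bash
mkdir -p pics; ls; cat > h.py <<'E'
import numpy as np, cv2
from workcell import manip, imaging, workorder
from scipy.spatial.transform import Rotation as R
def ray(name,u,v,obs=None):
    m=imaging.camera_model(name);K=np.array(m["camera_matrix"])
    if name=="wrist":
        f=K[0,0];x=(u-K[0,2]);y=(v-K[1,2]);r=np.hypot(x,y);t=r/f
        d=np.array([np.sin(t)*x/r,-np.sin(t)*y/r,-np.cos(t)]) if r>0 else np.array([0,0,-1.])
        H=np.array(m["hand_eye"]);Rt=R.from_quat(obs["ee_rot"]).as_matrix()
        return Rt@H[:3,3]+np.array(obs["position"]),Rt@H[:3,:3]@d
    T=np.linalg.inv(np.array(m["world_to_cam"]))
    d=np.array([(u-K[0,2])/K[0,0],-(v-K[1,2])/K[1,1],-1.])
    return T[:3,3],T[:3,:3]@d
def onz(name,u,v,z,obs=None):
    o,d=ray(name,u,v,obs);return o+d*(z-o[2])/d[2]
def proj(name,p):
    m=imaging.camera_model(name);K=np.array(m["camera_matrix"]);c=np.array(m["world_to_cam"])@np.r_[p,1]
    return K[0,2]+K[0,0]*c[0]/-c[2],K[1,2]+K[1,1]*-c[1]/-c[2]
E
python3 - <<'E'
from h import *
o=manip.get_obs();print({k:np.round(v,3) for k,v in o.items()})
print(manip.finger_overhang)
for n in("scene","top","wrist"):
    cv2.imwrite(f"pics/{n}0.png",imaging.camera(n));m=imaging.camera_model(n);print(n,{k:np.round(v,4).tolist() if not isinstance(v,str) else v for k,v in m.items()})
E
```

```text
pics
{'clock': np.float64(0.0), 'joint_pos': array([-1.354,  0.333, -0.065,  1.461,  0.022,  1.35 , -0.089]), 'joint_velocities': array([-0.001, -0.002, -0.   , -0.   , -0.   , -0.001, -0.   ]), 'tau': array([-0.0000e+00, -6.2547e+01,  4.9000e-02, -3.9160e+01,  1.6000e-02,
        1.0000e-02,  0.0000e+00]), 'position': array([0.148, 0.607, 0.208]), 'ee_rot': array([ 0.12 ,  0.993, -0.001, -0.   ]), 'ft_force': array([ 0.45 ,  0.792, -0.22 ]), 'torque': array([-0.064,  0.044, -0.033]), 'grasp_force': np.float64(0.0), 'grip_width': np.float64(0.998)}
0.011
scene {'camera_matrix': [[501.738, 0.0, 323.4891], [0.0, 501.738, 238.9971], [0.0, 0.0, 1.0]], 'world_to_cam': [[-0.8493, 0.5278, 0.0083, 0.5199], [-0.3707, -0.6076, 0.7024, 0.1744], [0.3758, 0.5935, 0.7117, -1.3971], [0.0, 0.0, 0.0, 1.0]]}
top {'camera_matrix': [[576.8811, 0.0, 315.6085], [0.0, 576.8811, 234.4298], [0.0, 0.0, 1.0]], 'world_to_cam': [[-0.0611, -0.9981, -0.0026, 0.0459], [0.9754, -0.0602, 0.212, -0.6252], [-0.2118, 0.0104, 0.9773, -1.3456], [0.0, 0.0, 0.0, 1.0]]}
wrist {'camera_matrix': [[371.6483, 0.0, 321.8567], [0.0, 371.6483, 237.4717], [0.0, 0.0, 1.0]], 'hand_eye': [[-0.0007, 0.9633, 0.2686, 0.0687], [1.0, 0.0005, 0.0007, -0.0007], [0.0006, 0.2686, -0.9633, -0.1647], [0.0, 0.0, 0.0, 1.0]]}
```

View pics/top0.png

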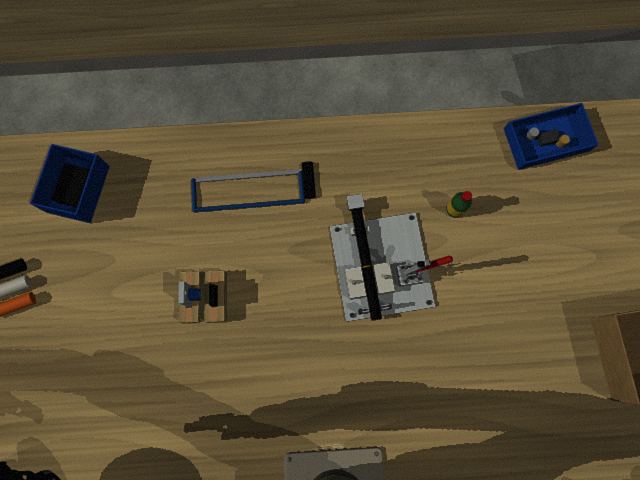

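View pics/scene0.png

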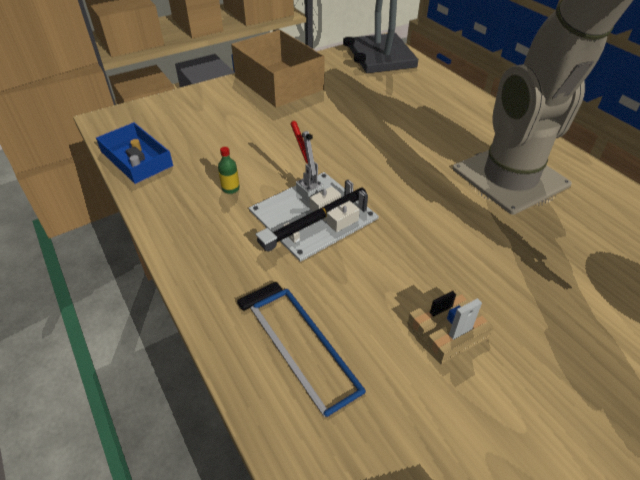

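View pics/wrist0.png

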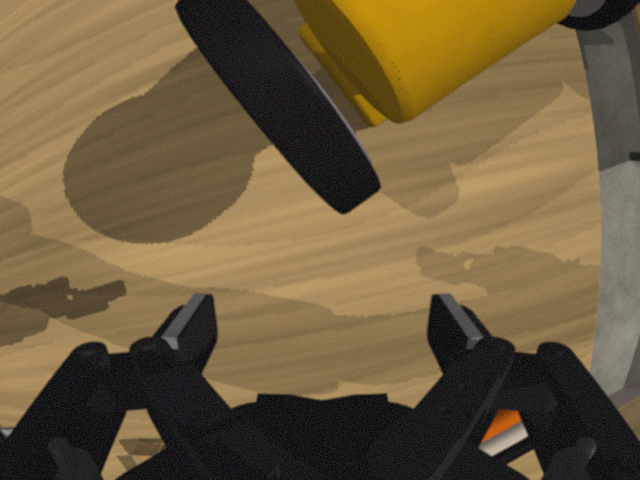

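The top view shows the rack at about (202,296) with the cap in the left slot (x≈183) and its blue block to the right. The jig plate is at (383,267), with the red handle running right to (450,260). The scene view agrees, and the wrist view shows nothing useful yet. Next I'll measure from the top view.

```bash
python3 - <<'E'
from h import *
im=cv2.imread("pics/top0.png");sc=cv2.imread("pics/scene0.png")
hsv=cv2.cvtColor(im,cv2.COLOR_BGR2HSV)
def big(mask,x0,y0,x1,y1,ks=3):
    m=np.zeros_like(mask);m[y0:y1,x0:x1]=mask[y0:y1,x0:x1]
    m=cv2.morphologyEx(m,cv2.MORPH_CLOSE,np.ones((ks,ks),np.uint8))
    c,_=cv2.findContours(m,cv2.RETR_EXTERNAL,cv2.CHAIN_APPROX_NONE);return max(c,key=cv2.contourArea)
g=cv2.inRange(hsv,(0,0,95),(179,45,255))
c=big(g,300,190,470,340,9);h=cv2.convexHull(c);r=cv2.minAreaRect(h);b=cv2.boxPoints(r)
print("plate px",b.round(1).tolist())
W=[onz("top",*p,0.010) for p in b];print(np.round(W,4).tolist())
for n,lo,hi in(("blue",(105,150,20),(130,255,255)),):
    c=big(cv2.inRange(hsv,lo,hi),165,260,235,330);r=cv2.minAreaRect(c);print(n,r)
w=cv2.inRange(hsv,(0,0,110),(179,60,255));c=big(w,170,265,192,320);r=cv2.minAreaRect(c);b=cv2.boxPoints(r);print("cap",r,[np.round(onz("top",*p,.122),4).tolist() for p in b])
wd=cv2.inRange(hsv,(8,70,110),(25,200,255))
rd=cv2.inRange(hsv,(0,170,90),(6,255,255))|cv2.inRange(hsv,(174,170,90),(179,255,255));c=big(rd,400,240,470,290);r=cv2.minAreaRect(c);print("red",r,cv2.boxPoints(r).tolist())
a=cv2.resize(im[185:335,310:470],None,fx=4.2,fy=4,interpolation=cv2.INTER_CUBIC)
a2=cv2.resize(im[255:335,160:245],None,fx=5,fy=5,interpolation=cv2.INTER_CUBIC)
cv2.imwrite("pics/jig.png",a[:600])
cv2.imwrite("pics/rack.png",a2)
E
```

```text
plate px [[365.6000061035156, 220.39999389648438], [420.20001220703125, 211.3000030517578], [436.0, 306.0], [381.3999938964844, 315.1000061035156]]
[[0.6681, -0.1232, 0.01], [0.6834, -0.2654, 0.01], [0.4394, -0.2803, 0.01], [0.4253, -0.1431, 0.01]]
blue ((194.0, 294.0), (10.0, 12.0), 90.0)
cap ((181.5, 291.5), (21.0, 7.0), 90.0) [[0.5246, 0.3323, 0.122], [0.5236, 0.3162, 0.122], [0.4751, 0.3168, 0.122], [0.4761, 0.3328, 0.122]]
red ((443.4500427246094, 259.8500061035156), (5.692100524902344, 13.597793579101562), 71.56505584716797) [[436.10003662109375, 259.29998779296875], [449.00006103515625, 255.00001525878906], [450.800048828125, 260.4000244140625], [437.9000244140625, 264.70001220703125]]
```

View pics/rack.png

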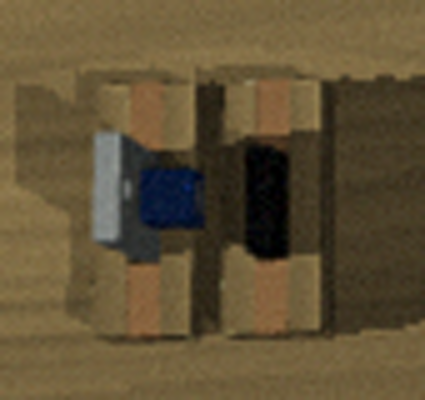

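The crop shows the cap's top edge with corners at about (178.6,281.6), (183.4,281.2), (184,303.4) and (179,303.8) in full-image pixels. The block is to its right and the black plate stands in the front slot.

```bash
cat >> h.py <<'E'
def plan(tp,tz,ty):
    """tool-frame shift (before turning) and rotation vector (deg) from current pose to target"""
    o=manip.get_obs();R0=R.from_quat(o["ee_rot"]);tz=np.array(tz,float)/np.linalg.norm(tz)
    ty=np.array(ty,float);ty-=tz*(ty@tz);ty/=np.linalg.norm(ty)
    R1=R.from_matrix(np.c_[np.cross(ty,tz),ty,tz]);d=np.array(tp)-o["position"]
    print("shift in old tool axes mm",(R0.inv().apply(d)*1e3).round(1),"then rot deg",(R0.inv()*R1).as_rotvec(degrees=True).round(2),"| shift in new axes",(R1.inv().apply(d)*1e3).round(1),"world",(d*1e3).round(1))
E
python3 - <<'E'
from h import *
c=np.array([onz("top",*p,.122) for p in((178.6,281.6),(183.4,281.2),(184,303.4),(179,303.8))]);print(c.round(4).tolist(),c.mean(0))
print("boss rear/front top",[onz("top",*p,.082).round(4).tolist() for p in((188.5,288.7),(200.5,289.2),(200.5,299.6),(188.5,299.5))])
print("rack top corners",[onz("top",*p,.04).round(4).tolist() for p in((180,271.5),(223.5,271),(224,321.5),(180,321.5))])
c0=c.mean(0);ax=(c[0]+c[1]-c[2]-c[3]);yaw=np.arctan2(-ax[0],ax[1]);print("row dir",ax/np.linalg.norm(ax))
B=np.array([c0[0],c0[1]-.025,.067]);b=np.array([0,-.7071,.7071]);print(B)
plan(B+.125*b,-b,[1,0,0])
E
```

```text
[[0.5231, 0.331, 0.122], [0.5234, 0.3199, 0.122], [0.472, 0.3191, 0.122], [0.4718, 0.3306, 0.122]] [0.49758666 0.32513984 0.122     ]
boss rear/front top [[0.5106, 0.317, 0.082], [0.5077, 0.2885, 0.082], [0.483, 0.289, 0.082], [0.4849, 0.3173, 0.082]]
rack top corners [[0.5601, 0.3463, 0.04], [0.5547, 0.2393, 0.04], [0.4313, 0.2414, 0.04], [0.4378, 0.3477, 0.04]]
row dir [0.99994298 0.01067921 0.        ]
[0.49758666 0.30013984 0.067     ]
shift in old tool axes mm [-433.1 -300.8   53.5] then rot deg [-29.9   38.07  72.05] | shift in new axes [-316.9  349.2 -241.8] world [ 349.2 -395.1  -53.1]
```

Request:
jog_arm([
  {"gripper":1,"offset":[-0.0218,-0.0156,-0.0045]},
  {"gripper":1,"offset":[-0.0218,-0.0156,-0.0045]},
  {"gripper":1,"offset":[-0.0218,-0.0156,-0.0045]},
  {"gripper":1,"offset":[-0.0218,-0.0156,-0.0045]},
  {"gripper":1,"offset":[-0.0218,-0.0156,-0.0045]},
  {"gripper":1,"offset":[-0.0218,-0.0156,-0.0045]},
  {"gripper":1,"offset":[-0.0218,-0.0156,-0.0045]},
  {"gripper":1,"offset":[-0.0218,-0.0156,-0.0045]},
  {"gripper":1,"offset":[-0.0218,-0.0156,-0.0045]},
  {"gripper":1,"offset":[-0.0218,-0.0156,-0.0045]},
  {"gripper":1,"offset":[-0.0218,-0.0156,-0.0045]},
  {"gripper":1,"offset":[-0.0218,-0.0156,-0.0045]},
  {"gripper":1,"offset":[-0.0218,-0.0156,-0.0045]},
  {"gripper":1,"offset":[-0.0218,-0.0156,-0.0045]},
  {"gripper":1,"offset":[-0.0218,-0.0156,-0.0045]},
  {"gripper":1,"offset":[-0.0218,-0.0156,-0.0045]},
  {"gripper":1,"offset":[-0.0218,-0.0156,-0.0045]},
  {"gripper":1,"offset":[-0.0218,-0.0156,-0.0045]},
  {"gripper":1,"offset":[-0.0218,-0.0156,-0.0045]},
  {"gripper":1,"offset":[-0.0218,-0.0156,-0.0045]},
])

```text
schema error: expected keys gripper, offset, rotation
```

```bash
python3 - <<'E'
from h import *
o=manip.get_obs();print(o["position"],o["joint_pos"].round(3) if hasattr(o["joint_pos"],"round") else o["joint_pos"])
b=np.array([0,-.7071,.7071]);plan(np.array([.4975,.301,.067])+.14*b,-b,[1,0,0])
E
```

```text
[0.1483633  0.6068505  0.20851717] [-1.354  0.333 -0.065  1.461  0.022  1.35  -0.089]
shift in old tool axes mm [-435.3 -310.3   42.9] then rot deg [-29.9   38.07  72.05] | shift in new axes [-316.3  349.1 -256.2] world [ 349.1 -404.8  -42.5]
```

Request:
jog_arm([
  {"gripper":1,"offset":[-0.031,-0.0222,-0.0065],"rotation":[0,0,0]},
  {"gripper":1,"offset":[-0.031,-0.0222,-0.0065],"rotation":[0,0,0]},
  {"gripper":1,"offset":[-0.031,-0.0222,-0.0065],"rotation":[0,0,0]},
  {"gripper":1,"offset":[-0.031,-0.0222,-0.0065],"rotation":[0,0,0]},
  {"gripper":1,"offset":[-0.031,-0.0222,-0.0065],"rotation":[0,0,0]},
  {"gripper":1,"offset":[-0.031,-0.0222,-0.0065],"rotation":[0,0,0]},
  {"gripper":1,"offset":[-0.031,-0.0222,-0.0065],"rotation":[0,0,0]},
  {"gripper":1,"offset":[-0.031,-0.0222,-0.0065],"rotation":[0,0,0]},
  {"gripper":1,"offset":[-0.031,-0.0222,-0.0065],"rotation":[0,0,0]},
  {"gripper":1,"offset":[-0.031,-0.0222,-0.0065],"rotation":[0,0,0]},
  {"gripper":1,"offset":[-0.031,-0.0222,-0.0065],"rotation":[0,0,0]},
  {"gripper":1,"offset":[-0.031,-0.0222,-0.0065],"rotation":[0,0,0]},
  {"gripper":1,"offset":[-0.031,-0.0222,-0.0065],"rotation":[0,0,0]},
  {"gripper":1,"offset":[-0.031,-0.0222,-0.0065],"rotation":[0,0,0]},
])

```text
clock: 1.55
position: [0.4969, 0.2008, 0.3003]
ee_rot: [0.12, 0.993, 0.0, -0.0]
ft_force: [0.4, 0.6, 0.0]
grip_width: 0.996
grasp_force: 0.0
```

```bash
python3 - <<'E'
from h import *
o=manip.get_obs();print(o["clock"],o["position"],o["joint_pos"].round(3))
b=np.array([0,-.7071,.7071]);plan(np.array([.4975,.301,.067])+.14*b,-b,[1,0,0])
E
```

```text
1.55 [0.49687932 0.2008105  0.30032389] [-0.783  0.093  0.341  1.565 -0.031  1.489  0.89 ]
shift in old tool axes mm [ -0.3   1.3 134.3] then rot deg [-29.85  38.01  72.07] | shift in new axes [-94.1   0.6  95.8] world [   0.6    1.2 -134.3]
```

Request:
jog_arm([
  {"gripper":1,"offset":[0,0,0],"rotation":[-2.714,3.455,6.552]},
  {"gripper":1,"offset":[0,0,0],"rotation":[-2.714,3.455,6.552]},
  {"gripper":1,"offset":[0,0,0],"rotation":[-2.714,3.455,6.552]},
  {"gripper":1,"offset":[0,0,0],"rotation":[-2.714,3.455,6.552]},
  {"gripper":1,"offset":[0,0,0],"rotation":[-2.714,3.455,6.552]},
  {"gripper":1,"offset":[0,0,0],"rotation":[-2.714,3.455,6.552]},
  {"gripper":1,"offset":[0,0,0],"rotation":[-2.714,3.455,6.552]},
  {"gripper":1,"offset":[0,0,0],"rotation":[-2.714,3.455,6.552]},
  {"gripper":1,"offset":[0,0,0],"rotation":[-2.714,3.455,6.552]},
  {"gripper":1,"offset":[0,0,0],"rotation":[-2.714,3.455,6.552]},
  {"gripper":1,"offset":[0,0,0],"rotation":[-2.714,3.455,6.552]},
])

```text
clock: 2.65
position: [0.4964, 0.2017, 0.2999]
ee_rot: [0.655, 0.651, 0.271, -0.271]
ft_force: [-0.3, 0.7, 0.6]
grip_width: 0.997
grasp_force: 0.0
```

```bash
python3 - <<'E'
from h import *
o=manip.get_obs();print(o["clock"],o["position"],o["joint_pos"].round(3))
im=imaging.camera("wrist");cv2.imwrite("pics/w1.png",im)
b=np.array([0,-.7071,.7071]);plan(np.array([.4975,.301,.067])+.10*b,-b,[1,0,0])
E
```

```text
2.65 [0.49641817 0.20171395 0.29988572] [-0.514  0.051  0.56   1.837 -0.831  1.39   0.254]
shift in old tool axes mm [-93.2   2.4 134.8] then rot deg [ 0.3  -0.29 -0.9 ] | shift in new axes [-92.5   1.7 135.3] world [   1.7   30.2 -161.1]
```

View pics/w1.png

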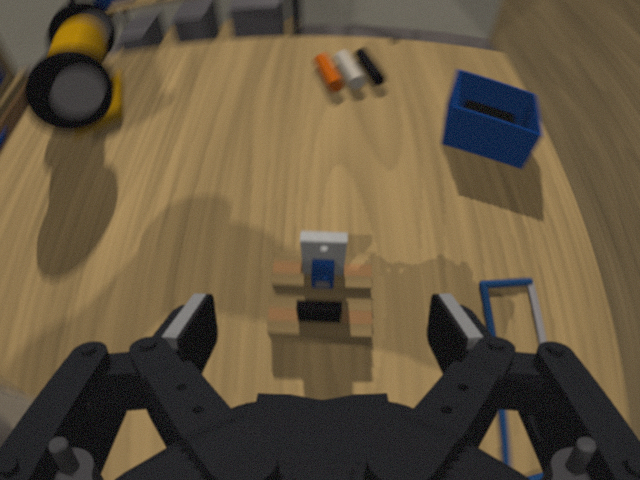

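The wrist view shows the cap at about (323,250), the blue block at (323,273) and the blank at (320,311), all between the fingers. I'll go closer.

Request:
jog_arm([
  {"gripper":1,"offset":[-0.0155,0.0003,0.0225],"rotation":[0,0,0]},
  {"gripper":1,"offset":[-0.0155,0.0003,0.0225],"rotation":[0,0,0]},
  {"gripper":1,"offset":[-0.0155,0.0003,0.0225],"rotation":[0,0,0]},
  {"gripper":1,"offset":[-0.0155,0.0003,0.0225],"rotation":[0,0,0]},
  {"gripper":1,"offset":[-0.0155,0.0003,0.0225],"rotation":[0,0,0]},
  {"gripper":1,"offset":[-0.0155,0.0003,0.0225],"rotation":[0,0,0]},
  {"gripper":1,"offset":[0,0,0],"rotation":[0,0,0]},
])

```text
clock: 3.4
position: [0.4958, 0.2326, 0.1356]
ee_rot: [0.653, 0.654, 0.268, -0.272]
ft_force: [-1.4, 0.6, -0.1]
grip_width: 0.998
grasp_force: 0.0
```

```bash
python3 - <<'E'
from h import *
o=manip.get_obs();print(o["clock"],o["position"],o["joint_pos"].round(3))
im=imaging.camera("wrist");cv2.imwrite("pics/w2.png",im);np.save("w2.npy",np.r_[o["position"],o["ee_rot"]])
cv2.imwrite("pics/w2c.png",cv2.resize(im[170:370,220:420],None,fx=3,fy=3,interpolation=cv2.INTER_CUBIC))
E
```

```text
3.4 [0.49582336 0.23257146 0.13559877] [-0.505  0.262  0.52   2.006 -1.021  1.188  0.553]
```

View pics/w2c.png

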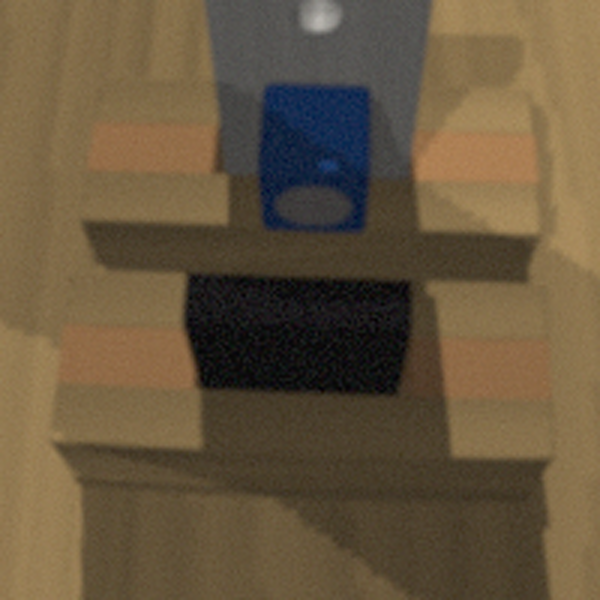

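The crop shows the block with its upper rear corners at full-image (307.7,199) and (343.3,199.3), and its lower front corners at (309,246.7) and (340.7,246.7).

```bash
python3 - <<'E'
from h import *
s=np.load("w2.npy");o=dict(position=s[:3],ee_rot=s[3:])
P=lambda u,v,z:onz("wrist",u,v,z,o).round(4).tolist()
print("rear top",P(307.7,199,.082),P(343.3,199.3,.082));print("front low",P(309,246.7,.052),P(340.7,246.7,.052))
print("rack front corners",P(220+53/3,170+443/3,.04),P(220+550/3,170+460/3,.04), "blank top",P(220+187/3,170+273/3,.078),P(220+411/3,170+282/3,.078))
print("rear slot strip corners (rack top)",P(220+85/3,170+220/3,.04),P(220+540/3,170+235/3,.04))
E
```

```text
rear top [0.4844, 0.3179, 0.082] [0.51, 0.3176, 0.082]
front low [0.4848, 0.295, 0.052] [0.5087, 0.295, 0.052]
rack front corners [0.4324, 0.2418, 0.04] [0.5543, 0.2377, 0.04] blank top [0.4684, 0.2705, 0.078] [0.518, 0.2683, 0.078]
rear slot strip corners (rack top) [0.435, 0.3043, 0.04] [0.557, 0.2998, 0.04]
```

```bash
python3 - <<'E'
from h import *
b=np.array([0,-.7071,.7071]);plan(np.array([.497,.3045,.067])+.007*b,-b,[1,-.025,0])
E
```

```text
shift in old tool axes mm [ 1.3  0.3 94.2] then rot deg [-0.19  0.09  1.02] | shift in new axes [ 1.1 -0.1 94.2] world [ -0.1  67.4 -65.8]
```

Request:
jog_arm([
  {"gripper":1,"offset":[0.0005,0,0.016],"rotation":[0,0,1]},
  {"gripper":1,"offset":[0.0003,0,0.016],"rotation":[0,0,0]},
  {"gripper":1,"offset":[0.0003,0,0.016],"rotation":[0,0,0]},
  {"gripper":1,"offset":[0,0,0.016],"rotation":[0,0,0]},
  {"gripper":1,"offset":[0,0,0.016],"rotation":[0,0,0]},
  {"gripper":1,"offset":[0,0,0.014],"rotation":[0,0,0]},
  {"gripper":1,"offset":[0,0,0],"rotation":[0,0,0]},
  {"gripper":1,"offset":[0,0,0],"rotation":[0,0,0]},
], newtons=50)

```text
clock: 4.25
position: [0.498, 0.299, 0.0729]
ee_rot: [0.659, 0.648, 0.268, -0.273]
ft_force: [0.6, -0.5, 0.4]
grip_width: 0.998
grasp_force: 0.0
```

Request:
jog_arm([
  {"gripper":0.1,"offset":[0,0,0],"rotation":[0,0,0]},
  {"gripper":0.1,"offset":[0,0,0],"rotation":[0,0,0]},
  {"gripper":0.1,"offset":[0,0,0],"rotation":[0,0,0]},
  {"gripper":0.1,"offset":[0,0,0],"rotation":[0,0,0]},
  {"gripper":0.1,"offset":[0,0,0],"rotation":[0,0,0]},
  {"gripper":0.1,"offset":[0,0,0],"rotation":[0,0,0]},
  {"gripper":0.1,"offset":[0,0,0],"rotation":[0,0,0]},
  {"gripper":0.1,"offset":[0,0,0],"rotation":[0,0,0]},
])

```text
clock: 5.05
position: [0.4981, 0.299, 0.0732]
ee_rot: [0.659, 0.648, 0.268, -0.273]
ft_force: [-0.7, -0.3, -0.0]
grip_width: 0.1
grasp_force: 0.0
```

```bash
python3 - <<'E'
from h import *
o=manip.get_obs();print(o["clock"],o["position"],o["grip_width"],o["grasp_force"],o["ft_force"],o["joint_pos"].round(3))
im=imaging.camera("wrist");cv2.imwrite("pics/w3.png",im)
E
```

```text
5.05 [0.49806444 0.29904451 0.07317512] 0.1004537549473564 0.0 [-0.69946217 -0.26657554 -0.01360163] [-0.558  0.372  0.438  2.033 -1.173  1.051  0.607]
```

View pics/w3.png

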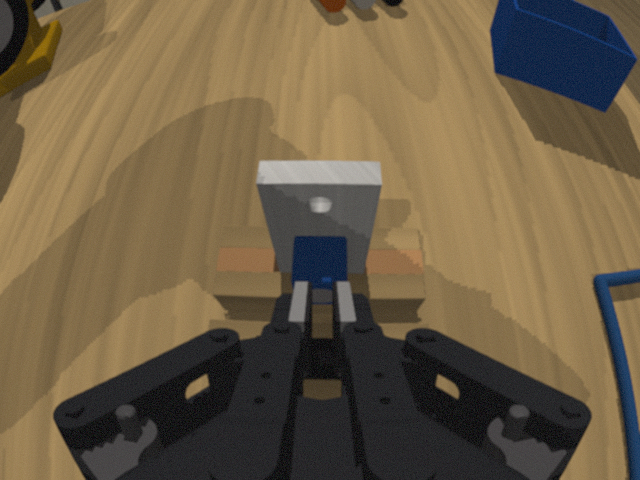

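```bash
python3 - <<'E'
from h import *
o=manip.get_obs()
P=lambda u,v,z:onz("wrist",u,v,z,o).round(4).tolist()
print("rear",P(294,237,.082),P(347,237,.082),"front",P(293,287,.082),P(347,287,.082),"top edge front",P(260,185,.122),P(381,184,.122),"back",P(258,161,.122),P(381,161,.122))
# where would tips project: invert by tool coords
m=imaging.camera_model("wrist");H=np.linalg.inv(np.array(m["hand_eye"]));K=np.array(m["camera_matrix"])
for t in([0,0,.011],[0,0,0],[.011,0,.011],[-.011,0,.011],[0,0,-.008]):
    c=H@np.r_[t,1];x,y,z=c[0],-c[1],-c[2];th=np.arctan2(np.hypot(x,y),z);k=K[0,0]*th/np.hypot(x,y);print(t,K[0,2]+k*x,K[1,2]+k*y)
E
```

```text
rear [0.4843, 0.3183, 0.082] [0.5098, 0.3178, 0.082] front [0.4844, 0.2924, 0.082] [0.5087, 0.292, 0.082] top edge front [0.4738, 0.3196, 0.122] [0.5216, 0.319, 0.122] back [0.4718, 0.3324, 0.122] [0.5229, 0.3311, 0.122]
[0, 0, 0.011] 323.2388939790494 272.35995459951624
[0, 0, 0] 323.3171587528862 280.57790370030506
[0.011, 0, 0.011] 323.239698746973 251.72619240839074
[-0.011, 0, 0.011] 323.23544436658494 292.1500210980832
[0, 0, -0.008] 323.37968389569204 287.1691773359417
```

```bash
python3 - <<'E'
from h import *
o=dict(position=[0,0,0],ee_rot=[0,0,0,1])
for (u,v,y) in((214,295,.0425),(431,295,.0425),(308,283,.00425),(336,283,.00425),(290,325,.00425)):
    p,d=ray("wrist",u,v,o);t=(y-abs(p[1]))/abs(d[1]);print(u,v,(p+t*d).round(4), "at x=+.011:",(p+d*(.011-p[0])/d[0]).round(4),"x=0:",(p+d*(-p[0])/d[0]).round(4))
im=cv2.imread("pics/w3.png");print(im[290,285:360:3].tolist())
E
```

```text
214 295 [ 0.0088 -0.0425 -0.0375] at x=+.011: [ 0.011  -0.041  -0.0422] x=0: [ 0.     -0.0488 -0.0183]
431 295 [ 0.0092  0.0413 -0.0386] at x=+.011: [ 0.011   0.04   -0.0424] x=0: [ 0.      0.0479 -0.0186]
308 283 [ 0.0305 -0.0042 -0.0761] at x=+.011: [ 0.011  -0.0062 -0.0294] x=0: [ 0.     -0.0072 -0.003 ]
336 283 [ 0.0302  0.003  -0.0755] at x=+.011: [ 0.011   0.0049 -0.0294] x=0: [ 0.      0.006  -0.0031]
290 325 [ 0.047  -0.0042 -0.1281] at x=+.011: [ 0.011  -0.0106 -0.0636] x=0: [ 0.     -0.0125 -0.0438]
[[45, 62, 76], [48, 68, 77], [49, 65, 79], [115, 118, 123], [124, 129, 129], [128, 131, 135], [128, 129, 131], [113, 114, 117], [38, 36, 41], [57, 54, 54], [63, 62, 65], [66, 67, 69], [63, 63, 63], [65, 60, 62], [59, 60, 59], [61, 53, 50], [32, 28, 25], [57, 58, 64], [125, 128, 131], [124, 128, 130], [125, 125, 132], [123, 127, 129], [74, 86, 95], [47, 69, 82], [46, 67, 81]]
```

Request:
jog_arm([
  {"gripper":0.6,"offset":[0,0,0],"rotation":[0,0,0]},
  {"gripper":0.6,"offset":[0,0,0],"rotation":[0,0,0]},
  {"gripper":0.6,"offset":[0,0,0],"rotation":[0,0,0]},
  {"gripper":0.6,"offset":[0,0,0],"rotation":[0,0,0]},
  {"gripper":0.6,"offset":[0,0,0.005],"rotation":[0,0,0]},
  {"gripper":0.6,"offset":[0,0,0.005],"rotation":[0,0,0]},
  {"gripper":0.6,"offset":[0,0,0.005],"rotation":[0,0,0]},
  {"gripper":0.6,"offset":[0,0,0],"rotation":[0,0,0]},
])

```text
clock: 5.9
position: [0.4974, 0.3104, 0.0619]
ee_rot: [0.659, 0.648, 0.268, -0.273]
ft_force: [0.8, -0.2, 0.1]
grip_width: 0.599
grasp_force: 0.0
```

Request:
jog_arm([
  {"gripper":0.2,"offset":[0,0,0],"rotation":[0,0,0]},
  {"gripper":0.2,"offset":[0,0,0],"rotation":[0,0,0]},
  {"gripper":0.2,"offset":[0,0,0],"rotation":[0,0,0]},
  {"gripper":0.2,"offset":[0,0,0],"rotation":[0,0,0]},
  {"gripper":0.2,"offset":[0,0,0],"rotation":[0,0,0]},
], newtons=20)

```text
clock: 6.4
position: [0.4982, 0.3096, 0.0628]
ee_rot: [0.659, 0.647, 0.268, -0.273]
ft_force: [-0.5, -1.7, 2.1]
grip_width: 0.24
grasp_force: 19.7
```

Request:
jog_arm([
  {"gripper":0.6,"offset":[0,0,0],"rotation":[0,0,0]},
  {"gripper":0.6,"offset":[0,0,0],"rotation":[0,0,0]},
  {"gripper":0.6,"offset":[0,0,0],"rotation":[0,0,0]},
  {"gripper":0.6,"offset":[0,0,0.004],"rotation":[0,0,0]},
  {"gripper":0.6,"offset":[0,0,0.004],"rotation":[0,0,0]},
  {"gripper":0.6,"offset":[0,0,0.003],"rotation":[0,0,0]},
  {"gripper":0.6,"offset":[0,0,0],"rotation":[0,0,0]},
])

```text
clock: 7.1
position: [0.4976, 0.3179, 0.0543]
ee_rot: [0.659, 0.648, 0.268, -0.273]
ft_force: [-0.1, -0.3, 0.0]
grip_width: 0.602
grasp_force: 0.0
```

Request:
jog_arm([
  {"gripper":0.2,"offset":[0,0,0],"rotation":[0,0,0]},
  {"gripper":0.2,"offset":[0,0,0],"rotation":[0,0,0]},
  {"gripper":0.2,"offset":[0,0,0],"rotation":[0,0,0]},
  {"gripper":0.2,"offset":[0,0,0],"rotation":[0,0,0]},
  {"gripper":0.2,"offset":[0,0,0],"rotation":[0,0,0]},
], newtons=20)

```text
clock: 7.6
position: [0.4981, 0.3174, 0.0549]
ee_rot: [0.659, 0.648, 0.268, -0.273]
ft_force: [-1.0, -0.3, 1.8]
grip_width: 0.299
grasp_force: 21.9
```

```bash
python3 - <<'E'
from h import *
o=manip.get_obs();print(o["clock"],o["position"],o["ft_force"])
im=imaging.camera("wrist");cv2.imwrite("pics/w4.png",im)
cv2.imwrite("pics/w4c.png",cv2.resize(im[110:360,200:440],None,fx=2.4,fy=2.4,interpolation=cv2.INTER_CUBIC))
E
```

```text
7.6 [0.49812935 0.31742229 0.05492457] [-1.03551709 -0.29073165  1.84397329]
```

View pics/w4c.png

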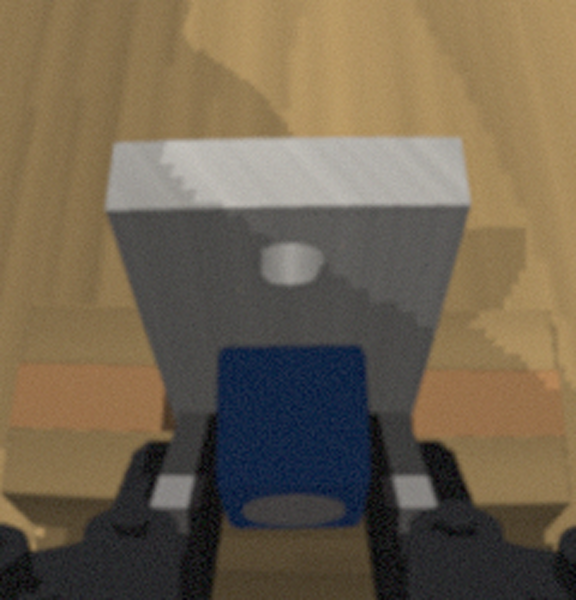

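The view shows the jaws on the block's sides at width 0.30, covering only its front upper part. I'll go 10 mm deeper.

Request:
jog_arm([
  {"gripper":0.5,"offset":[0,0,0],"rotation":[0,0,0]},
  {"gripper":0.5,"offset":[0,0,0],"rotation":[0,0,0]},
  {"gripper":0.5,"offset":[0,0,0.003],"rotation":[0,0,0]},
  {"gripper":0.5,"offset":[0,0,0.003],"rotation":[0,0,0]},
  {"gripper":0.5,"offset":[0,0,0.003],"rotation":[0,0,0]},
  {"gripper":0.5,"offset":[0,0,0],"rotation":[0,0,0]},
])

```text
clock: 8.25
position: [0.4977, 0.3242, 0.048]
ee_rot: [0.659, 0.648, 0.268, -0.273]
ft_force: [-0.2, -0.5, -0.6]
grip_width: 0.501
grasp_force: 0.0
```

Request:
jog_arm([
  {"gripper":0.2,"offset":[0,0,0],"rotation":[0,0,0]},
  {"gripper":0.2,"offset":[0,0,0],"rotation":[0,0,0]},
  {"gripper":0.2,"offset":[0,0,0],"rotation":[0,0,0]},
  {"gripper":0.2,"offset":[0,0,0],"rotation":[0,0,0]},
  {"gripper":0.2,"offset":[0,0,0],"rotation":[0,0,0]},
], newtons=70)

```text
clock: 8.75
position: [0.4983, 0.3237, 0.0486]
ee_rot: [0.659, 0.647, 0.268, -0.273]
ft_force: [-0.1, -1.2, 3.2]
grip_width: 0.283
grasp_force: 69.4
```

```bash
python3 - <<'E'
from h import *
o=manip.get_obs();print(o["clock"],o["position"],o["ft_force"],o["torque"],o["joint_pos"].round(3))
im=imaging.camera("wrist");cv2.imwrite("pics/w5.png",im)
Rm=R.from_quat(o["ee_rot"]).as_matrix();print(Rm.round(3))
g=imaging.camera("scene");cv2.imwrite("pics/s5.png",g)
E
```

```text
8.75 [0.49828753 0.3237175  0.04862137] [-0.12937207 -1.21678884  3.23148155] [-0.63304615 -0.03617105  0.03962294] [-0.547  0.417  0.372  2.031 -1.224  0.995  0.634]
[[ 0.017  1.     0.001]
 [ 0.707 -0.013  0.707]
 [ 0.707 -0.012 -0.707]]
```

Request:
jog_arm([
  {"gripper":0.2,"offset":[0.0035,0,-0.0035],"rotation":[0,0,0]},
  {"gripper":0.2,"offset":[0.0035,0,-0.0035],"rotation":[0,0,0]},
  {"gripper":0.2,"offset":[0.0035,0,-0.0035],"rotation":[0,0,0]},
  {"gripper":0.2,"offset":[0.0035,0,-0.0035],"rotation":[0,0,0]},
  {"gripper":0.2,"offset":[0.007,0,-0.007],"rotation":[0,0,0]},
  {"gripper":0.2,"offset":[0.007,0,-0.007],"rotation":[0,0,0]},
  {"gripper":0.2,"offset":[0.007,0,-0.007],"rotation":[0,0,0]},
  {"gripper":0.2,"offset":[0.014,0,-0.014],"rotation":[0,0,0]},
  {"gripper":0.2,"offset":[0.014,0,-0.014],"rotation":[0,0,0]},
  {"gripper":0.2,"offset":[0.014,0,-0.014],"rotation":[0,0,0]},
  {"gripper":0.2,"offset":[0.014,0,-0.014],"rotation":[0,0,0]},
  {"gripper":0.2,"offset":[0.014,0,-0.014],"rotation":[0,0,0]},
  {"gripper":0.2,"offset":[0.014,0,-0.014],"rotation":[0,0,0]},
  {"gripper":0.2,"offset":[0.014,0,-0.014],"rotation":[0,0,0]},
  {"gripper":0.2,"offset":[0.014,0,-0.014],"rotation":[0,0,0]},
  {"gripper":0.2,"offset":[0,0,0],"rotation":[0,0,0]},
])

```text
clock: 10.45
position: [0.5016, 0.324, 0.2599]
ee_rot: [0.658, 0.648, 0.27, -0.272]
ft_force: [0.2, -0.4, -2.8]
grip_width: 0.283
grasp_force: 69.0
```

```bash
python3 - <<'E'
from h import *
o=manip.get_obs();print(o["clock"],o["position"],o["ft_force"],o["torque"],o["joint_pos"].round(3))
im=imaging.camera("wrist");cv2.imwrite("pics/w6.png",im);np.save("w6.npy",np.r_[o["position"],o["ee_rot"]])
cv2.imwrite("pics/w56.png",np.hstack([cv2.resize(cv2.imread("pics/w5.png")[110:360,200:440],None,fx=1.6,fy=1.6),cv2.resize(im[110:360,200:440],None,fx=1.6,fy=1.6)]))
E
```

```text
10.45 [0.50164768 0.32395663 0.25989083] [ 0.23576035 -0.4454145  -2.77258705] [-1.22204848 -0.00761283 -0.0569207 ] [-0.632  0.103  0.441  1.871 -0.905  1.173  0.157]
```

View pics/w56.png

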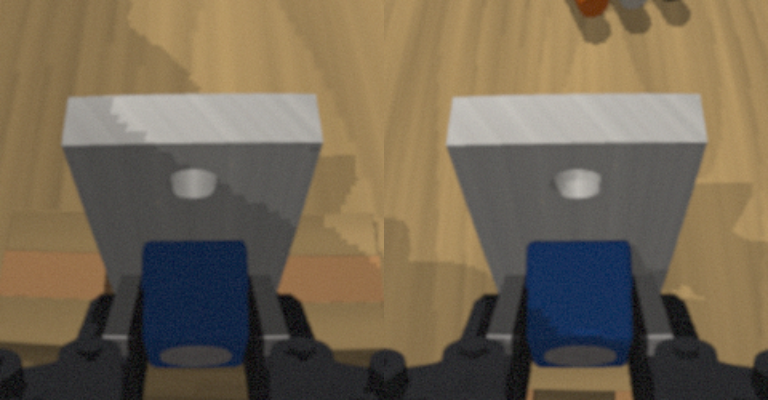

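The crop shows the cap held firmly, in the same pose before and after the lift. Next I'll work out the cap's pose in the tool from these corners with PnP.

```bash
cat > inhand.py <<'E'
from h import *
OB=np.array([[55,25,6],[55,-25,6],[55,25,-6],[55,-25,-6],[15,13,6],[15,-13,6]],float)/1e3
def capintool(im,px):
    g=cv2.cvtColor(im,cv2.COLOR_BGR2GRAY)
    p=cv2.cornerSubPix(cv2.GaussianBlur(g,(0,0),1),np.float32(px).reshape(-1,1,2),(4,4),(-1,-1),(cv2.TERM_CRITERIA_MAX_ITER|cv2.TERM_CRITERIA_EPS,50,.01)).reshape(-1,2)
    print(p.round(1).tolist())
    m=imaging.camera_model("wrist");K=np.array(m["camera_matrix"]);H=np.array(m["hand_eye"])
    n=cv2.fisheye.undistortPoints(p.reshape(-1,1,2).astype(float),K,np.zeros(4)).reshape(-1,2)
    _,rv,tv=cv2.solvePnP(OB,n,np.eye(3),None,flags=cv2.SOLVEPNP_SQPNP)
    _,rv,tv=cv2.solvePnP(OB,n,np.eye(3),None,rv,tv,True)
    e=cv2.projectPoints(OB,rv,tv,np.eye(3),None)[0].reshape(-1,2)-n;print("res px",(e*371).round(1).tolist())
    T=np.eye(4);T[:3,:3]=cv2.Rodrigues(rv)[0];T[:3,3]=tv.ravel();return H@np.diag([1,-1,-1,1.])@T
E
python3 - <<'E'
from inhand import *
for f in("w5","w6"):
    im=cv2.imread(f"pics/{f}.png")
    T=capintool(im,[(239.4,201.3),(401.3,198.8),(242.5,170.6),(398.1,168.8),(288.8,260.6),(353.8,260.6)])
    print(T.round(4));
np.save("T.npy",T)
s=np.load("w6.npy");Rt=R.from_quat(s[3:]).as_matrix();print("cap world",s[:3]+Rt@T[:3,3],(Rt@T[:3,:3]).round(3))
E
```

```text
[[239.39999389648438, 200.60000610351562], [400.20001220703125, 198.8000030517578], [242.3000030517578, 170.8000030517578], [397.29998779296875, 168.39999389648438], [290.20001220703125, 261.5], [351.3999938964844, 259.79998779296875]]
res px [[-0.6, -0.2], [1.0, -0.5], [0.9, 0.5], [-1.4, 0.8], [-2.3, -0.8], [2.3, -0.0]]
[[ 0.73   -0.0112 -0.6834  0.0127]
 [-0.0036 -0.9999  0.0125 -0.0011]
 [-0.6835 -0.0067 -0.73   -0.0119]
 [ 0.      0.      0.      1.    ]]
[[239.6999969482422, 200.5], [400.29998779296875, 198.60000610351562], [242.6999969482422, 170.3000030517578], [397.29998779296875, 168.60000610351562], [289.70001220703125, 261.79998779296875], [350.79998779296875, 259.6000061035156]]
res px [[-0.4, -0.3], [1.0, -0.5], [0.7, 0.8], [-1.4, 0.7], [-2.2, -1.1], [2.3, 0.3]]
[[ 0.732  -0.0085 -0.6812  0.0126]
 [ 0.0057 -0.9998  0.0186 -0.0015]
 [-0.6813 -0.0175 -0.7318 -0.0118]
 [ 0.      0.      0.      1.    ]]
cap world [0.50030944 0.32447318 0.2771607 ] [[ 0.014 -1.     0.006]
 [ 0.034 -0.006 -0.999]
 [ 0.999  0.014  0.034]]
```

Request:
jog_arm([
  {"gripper":0.2,"offset":[-0.022,0.002,-0.022],"rotation":[0,0,0]},
  {"gripper":0.2,"offset":[-0.022,0.002,-0.022],"rotation":[0,0,0]},
  {"gripper":0.2,"offset":[-0.022,0.002,-0.022],"rotation":[0,0,0]},
  {"gripper":0.2,"offset":[-0.022,0.002,-0.022],"rotation":[0,0,0]},
  {"gripper":0.2,"offset":[-0.022,0.002,-0.022],"rotation":[0,0,0]},
  {"gripper":0.2,"offset":[-0.022,0.002,-0.022],"rotation":[0,0,0]},
  {"gripper":0.2,"offset":[-0.022,0.002,-0.022],"rotation":[0,0,0]},
  {"gripper":0.2,"offset":[-0.022,0.002,-0.022],"rotation":[0,0,0]},
])

```text
clock: 11.3
position: [0.5129, 0.0736, 0.2551]
ee_rot: [0.659, 0.647, 0.268, -0.273]
ft_force: [0.5, -0.0, -2.3]
grip_width: 0.289
grasp_force: 69.1
```

Request:
jog_arm([
  {"gripper":0.2,"offset":[0,0,0],"rotation":[0,-6,0]},
  {"gripper":0.2,"offset":[0,0,0],"rotation":[0,-6,0]},
  {"gripper":0.2,"offset":[0,0,0],"rotation":[0,-6,0]},
  {"gripper":0.2,"offset":[0,0,0],"rotation":[0,-6,0]},
  {"gripper":0.2,"offset":[0,0,0],"rotation":[0,-6,0]},
  {"gripper":0.2,"offset":[0,0,0],"rotation":[0,-6,0]},
  {"gripper":0.2,"offset":[0,0,0],"rotation":[0,-6,0]},
  {"gripper":0.2,"offset":[0,0,0],"rotation":[0,-6,0]},
  {"gripper":0.2,"offset":[0,0,0],"rotation":[0,-6,0]},
  {"gripper":0.2,"offset":[0,0,0],"rotation":[0,-6,0]},
  {"gripper":0.2,"offset":[0,0,0],"rotation":[0,-6,0]},
  {"gripper":0.2,"offset":[0,0,0],"rotation":[0,-6,0]},
  {"gripper":0.2,"offset":[0,0,0],"rotation":[0,-6,0]},
  {"gripper":0.2,"offset":[0,0,0],"rotation":[0,-6,0]},
  {"gripper":0.2,"offset":[0,0,0],"rotation":[0,-6,0]},
])

```text
clock: 12.8
position: [0.5129, 0.0753, 0.2552]
ee_rot: [0.655, 0.651, -0.278, 0.266]
ft_force: [0.5, -0.5, -2.9]
grip_width: 0.289
grasp_force: 69.2
```

```bash
python3 - <<'E'
from h import *
o=manip.get_obs();print(o["clock"],o["position"],o["ft_force"],o["joint_pos"].round(3));print(R.from_quat(o["ee_rot"]).as_matrix().round(3))
# jig estimate refine from top picture: plate edges, line fits
im=cv2.imread("pics/top0.png");hsv=cv2.cvtColor(im,cv2.COLOR_BGR2HSV);g=cv2.cvtColor(im,cv2.COLOR_BGR2GRAY).astype(float)
for v in (240,250,290,300): print(v,hsv[v,325:350].tolist()[::2])
E
```

```text
12.8 [0.51293222 0.07527082 0.25519178] [ 0.4852638  -0.48545762 -2.90703601] [-0.963  0.368  0.402  1.583  0.5    1.683 -0.621]
[[-0.002  1.    -0.018]
 [ 0.704 -0.011 -0.71 ]
 [-0.71  -0.014 -0.704]]
240 [[20, 115, 104], [20, 121, 110], [19, 122, 111], [19, 113, 86], [75, 4, 137], [51, 13, 134], [54, 10, 133], [53, 8, 131], [48, 10, 128], [75, 4, 131], [68, 8, 129], [42, 10, 134], [70, 7, 114]]
250 [[19, 124, 119], [21, 119, 111], [19, 118, 117], [18, 116, 117], [24, 72, 71], [75, 8, 131], [56, 15, 133], [65, 11, 140], [66, 10, 129], [68, 8, 128], [70, 6, 134], [65, 11, 134], [60, 8, 132]]
290 [[20, 117, 120], [18, 116, 117], [20, 117, 124], [19, 118, 121], [19, 121, 120], [20, 116, 123], [22, 118, 104], [20, 122, 96], [30, 3, 99], [90, 8, 102], [60, 5, 107], [96, 12, 104], [26, 29, 148]]
300 [[20, 118, 121], [20, 118, 127], [19, 121, 120], [20, 117, 122], [20, 118, 119], [22, 117, 118], [21, 113, 124], [19, 117, 124], [21, 118, 104], [60, 8, 127], [50, 6, 131], [60, 13, 142], [55, 11, 136]]
```

```bash
cat > jig.py <<'E'
from h import *
im=cv2.imread("pics/top0.png");S=cv2.GaussianBlur(cv2.cvtColor(im,cv2.COLOR_BGR2HSV)[:,:,1],(3,3),0).astype(float)
def cross(line,lo,rev=False):
    idx=range(len(line)-1,0,-1) if rev else range(len(line)-1)
    for i in idx:
        j=i-1 if rev else i+1
        if line[i]>60>=line[j]: return lo+i+(line[i]-60)/(line[i]-line[j])*(j-i)
E={}
E["+y"]=[(cross(S[v,322:362],322),v) for v in range(232,312,2)]
E["-y"]=[(cross(S[v,405:455],405,True),v) for v in list(range(220,250,2))+list(range(278,302,2))]
E["+x"]=[(u,cross(S[200:245,u],200)) for u in list(range(334,346,2))+list(range(372,410,2))]
E["-x"]=[(u,cross(S[290:335,u],290,True)) for u in list(range(352,362,2))+list(range(384,432,2))]
L={}
for k,p in E.items():
    q=np.array([onz("top",u,v,.010)[:2] for u,v in p if u and v],np.float32)
    for _ in range(2):
        vx,vy,x,y=cv2.fitLine(q,cv2.DIST_HUBER,0,.01,.01).ravel();n=np.array([-vy,vx]);r=(q-[x,y])@n;q=q[abs(r)<.0025]
    ang=np.degrees(np.arctan2(vy,vx));L[k]=(np.array([x,y]),n);print(k,len(q),"ang %.2f"%ang,"rms mm %.2f"%(r.std()*1e3))
def X(a,b):
    (p,n),(q,m)=L[a],L[b];return np.linalg.solve(np.array([n,m]),[n@p,m@q])
C={(a,b):X(a,b) for a in("+x","-x") for b in("+y","-y")}
print({k:v.round(4).tolist() for k,v in C.items()})
obj=np.array([[158 if a=="+x" else -88, 73 if b=="+y" else -153] for a,b in C])/1e3;wp=np.array(list(C.values()))
oc,wc=obj.mean(0),wp.mean(0);U,s,V=np.linalg.svd((obj-oc).T@(wp-wc));Rm=(U@V).T;t=wc-Rm@oc
print("seat",t.round(4),"yaw deg",np.degrees(np.arctan2(Rm[1,0],Rm[0,0])).round(2),"res mm",((wp-obj@Rm.T-t)*1e3).round(1).tolist())
E
python3 jig.py
```

```text
+y 40 ang 5.87 rms mm 0.19
-y 27 ang 5.75 rms mm 0.22
+x 25 ang -84.17 rms mm 0.27
-x 29 ang -84.21 rms mm 0.18
{('+x', '+y'): [0.659600019454956, -0.028699999675154686], ('+x', '-y'): [0.6826000213623047, -0.2533999979496002], ('-x', '+y'): [0.41600000858306885, -0.05380000174045563], ('-x', '-y'): [0.43869999051094055, -0.27790001034736633]}
seat [ 0.5104 -0.1172] yaw deg 5.81 res mm [[-0.6, -0.2], [-0.5, 0.0], [0.6, -0.3], [0.4, 0.4]]
```

```bash
cat >> inhand.py <<'E'
YAW=np.radians(5.81);SEAT=np.array([.5104,-.1172,.0484])
def place(T,dz,seat=SEAT,yaw=YAW,dx=0,dy=0):
    ex=np.array([np.cos(yaw),np.sin(yaw),0]);ey=np.array([-ex[1],ex[0],0]);z=np.array([0,0,1.])
    W=np.eye(4);W[:3,:3]=np.c_[ey,np.cross(z,ey),z];W[:3,3]=seat+[0,0,.006+dz]+ex*dx+ey*dy
    G=W@np.linalg.inv(T);print("TCP",G[:3,3].round(4));plan(G[:3,3],G[:3,2],G[:3,1]);return G
E
python3 - <<'E'
from inhand import *
T=np.load("T.npy");place(T,.09)
E
```

```text
TCP [ 0.5137 -0.1342  0.1443]
shift in old tool axes mm [-68.9   4.7 226.7] then rot deg [-6.06  2.29 -3.57] | shift in new axes [-77.3 -23.7 222.8] world [   0.8 -209.5 -110.8]
```

Request:
jog_arm([
  {"gripper":0.2,"offset":[0,0,0],"rotation":[-3.03,1.15,-1.78]},
  {"gripper":0.2,"offset":[0,0,0],"rotation":[-3.03,1.15,-1.78]},
  {"gripper":0.2,"offset":[-0.0086,-0.0026,0.0248],"rotation":[0,0,0]},
  {"gripper":0.2,"offset":[-0.0086,-0.0026,0.0248],"rotation":[0,0,0]},
  {"gripper":0.2,"offset":[-0.0086,-0.0026,0.0248],"rotation":[0,0,0]},
  {"gripper":0.2,"offset":[-0.0086,-0.0026,0.0248],"rotation":[0,0,0]},
  {"gripper":0.2,"offset":[-0.0086,-0.0026,0.0248],"rotation":[0,0,0]},
  {"gripper":0.2,"offset":[-0.0086,-0.0026,0.0248],"rotation":[0,0,0]},
  {"gripper":0.2,"offset":[-0.0086,-0.0026,0.0248],"rotation":[0,0,0]},
  {"gripper":0.2,"offset":[-0.0086,-0.0026,0.0248],"rotation":[0,0,0]},
  {"gripper":0.2,"offset":[-0.0086,-0.0026,0.0248],"rotation":[0,0,0]},
  {"gripper":0.2,"offset":[0,0,0],"rotation":[0,0,0]},
  {"gripper":0.2,"offset":[0,0,0],"rotation":[0,0,0]},
])

```text
clock: 14.1
position: [0.5134, -0.1349, 0.1433]
ee_rot: [0.626, 0.69, -0.237, 0.277]
ft_force: [0.9, 0.1, -2.1]
grip_width: 0.283
grasp_force: 69.4
```

```bash
python3 - <<'E'
from inhand import *
T=np.load("T.npy");place(T,.09)
o=manip.get_obs();im=imaging.camera("wrist");cv2.imwrite("pics/w7.png",im);np.save("w7.npy",np.r_[o["position"],o["ee_rot"]])
cv2.imwrite("pics/top7.png",imaging.camera("top"));cv2.imwrite("pics/s7.png",imaging.camera("scene"))
print(o["joint_pos"].round(2),o["ft_force"])
m=imaging.camera_model("wrist");H=np.linalg.inv(np.array(m["hand_eye"]));K=np.array(m["camera_matrix"])
def wp(p):
    c=H@np.r_[R.from_quat(o["ee_rot"]).inv().apply(p-o["position"]),1];x,y,z=c[0],-c[1],-c[2];r=np.hypot(x,y);k=K[0,0]*np.arctan2(r,z)/r;return K[0,2]+k*x,K[1,2]+k*y
ex=np.array([np.cos(YAW),np.sin(YAW),0]);ey=np.array([-ex[1],ex[0],0])
for n,a in dict(pina=(0,40,18),pinb=(0,-40,18),blk1=(36,55,0),blk2=(-36,55,0)).items():
    p=SEAT+ex*a[0]/1e3+ey*a[1]/1e3+[0,0,a[2]/1e3];print(n,np.round(wp(p),1),"scene",np.round(proj("scene",p),1))
E
```

```text
TCP [ 0.5137 -0.1342  0.1443]
shift in old tool axes mm [-0.2  0.4 -1.2] then rot deg [-0.09 -0.22 -0.11] | shift in new axes [-0.2  0.4 -1.2] world [0.3 0.7 1. ]
[-0.78  0.22  0.51  2.    0.69  1.17 -0.53] [ 0.87113068  0.11127092 -2.11277881]
pina [318.6  81.4] scene [344.1 205.5]
pinb [319.1 186. ] scene [323.8 188.5]
blk1 [390.5  39.3] scene [336.1 220.6]
blk2 [245.4  40.6] scene [359.1 208.4]
```

```bash
python3 - <<'E'
import cv2,numpy as np
a=cv2.resize(cv2.imread("pics/w7.png")[0:240,230:410],None,fx=2.5,fy=2.5,interpolation=cv2.INTER_CUBIC)
b=cv2.resize(cv2.imread("pics/scene0.png")[170:245,290:377],None,fx=4,fy=4,interpolation=cv2.INTER_CUBIC)
c=cv2.resize(cv2.imread("pics/s7.png")[145:220,290:377],None,fx=4,fy=4,interpolation=cv2.INTER_CUBIC)
cv2.imwrite("pics/comp.png",np.hstack([a,np.vstack([b,c])]))
E
```

```text
(no output)
```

View pics/comp.png

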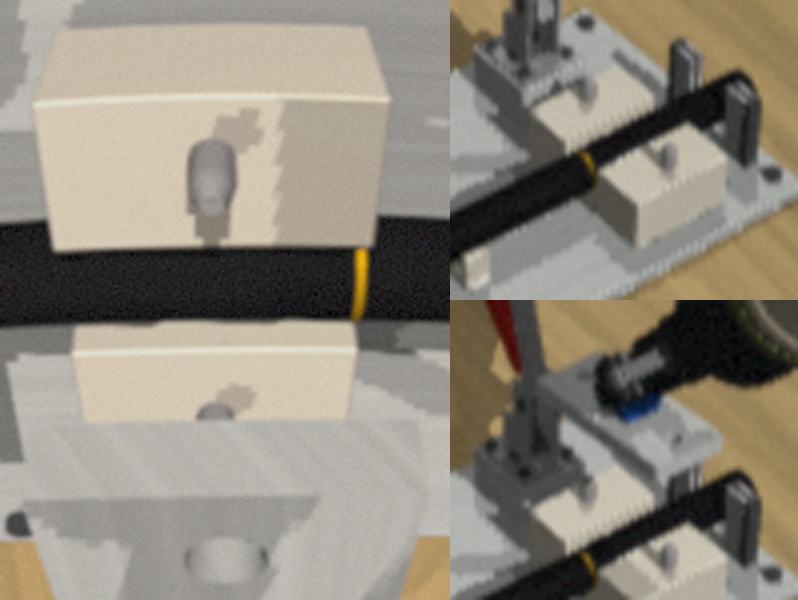

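The view shows pin_a's tip at about (314.8,81.5) in full-image pixels and the V-block's near top edge running from (244,40.8) to (386,39.2). The cap is unmoved in the jaws and hides pin_b's base. I'll correct the seat estimate from this.

```bash
python3 - <<'E'
from inhand import *
s=np.load("w7.npy");o=dict(position=s[:3],ee_rot=s[3:])
im=cv2.imread("pics/w7.png");g=cv2.GaussianBlur(cv2.cvtColor(im,cv2.COLOR_BGR2GRAY),(0,0),.8)
f=lambda px:cv2.cornerSubPix(g,np.float32(px).reshape(-1,1,2),(4,4),(-1,-1),(3,50,.01)).reshape(-1,2)
c=f([(244,40.8),(386,39.2),(251,100),(380,98.5)]);print(c)
P=lambda u,v,z:onz("wrist",u,v,z,o)
a,b=P(*c[0],.0484),P(*c[1],.0484);print("near corners",a.round(4),b.round(4),np.linalg.norm(a-b),"yaw",np.degrees(np.arctan2(*(b-a)[[1,0]])))
a2,b2=P(*c[2],.0484),P(*c[3],.0484);print("V edge corners",a2.round(4),b2.round(4),np.linalg.norm(a2-b2),"yaw",np.degrees(np.arctan2(*(b2-a2)[[1,0]])))
ex=np.array([np.cos(YAW),np.sin(YAW),0]);ey=np.array([-ex[1],ex[0],0])
print("seat from near edge",((a+b)/2-ey*.055).round(4),"pin a",P(314.8,81.5,.0664).round(4),"-> seat",(P(314.8,81.5,.0664)-ey*.04).round(4))
# pin a column profile at several rows
for v in(64,70,76,80,84,88):print(v,g[v,300:330].tolist())
im6=capintool(im,[(239.7,200.5),(400.3,198.6),(242.7,170.3),(397.3,168.6),(289.7,261),(352.6,260)]);print(im6.round(4))
E
```

```text
[[242.40237   40.96579 ]
 [385.97983   39.715553]
 [251.10207  100.020485]
 [380.        98.5     ]]
near corners [ 0.4675 -0.0664  0.0484] [ 0.5384 -0.0595  0.0484] 0.07128318445402451 yaw 5.534537702914638
V edge corners [ 0.4711 -0.1047  0.0484] [ 0.5433 -0.0974  0.0484] 0.07249986457849641 yaw 5.747755907502023
seat from near edge [ 0.5085 -0.1176  0.0484] pin a [ 0.5046 -0.0776  0.0664] -> seat [ 0.5086 -0.1174  0.0664]
64 [201, 202, 201, 194, 171, 138, 118, 118, 127, 135, 138, 141, 142, 142, 143, 143, 141, 139, 136, 133, 127, 121, 118, 130, 156, 183, 197, 201, 201, 201]
70 [202, 201, 199, 188, 163, 134, 122, 128, 137, 145, 152, 156, 157, 158, 157, 155, 153, 151, 146, 141, 134, 125, 118, 123, 146, 175, 195, 201, 201, 201]
76 [201, 201, 198, 189, 166, 139, 125, 126, 134, 143, 150, 158, 162, 163, 164, 162, 158, 152, 144, 136, 128, 119, 119, 135, 164, 188, 198, 201, 201, 200]
80 [199, 199, 198, 189, 168, 142, 120, 113, 118, 130, 141, 146, 147, 146, 145, 146, 147, 145, 138, 126, 114, 117, 141, 172, 193, 201, 202, 201, 201, 201]
84 [200, 200, 198, 190, 172, 150, 136, 130, 127, 128, 135, 142, 147, 149, 150, 149, 147, 145, 140, 132, 131, 146, 170, 190, 199, 201, 201, 200, 200, 200]
88 [201, 201, 200, 201, 201, 200, 193, 176, 150, 132, 127, 126, 126, 127, 127, 128, 128, 127, 127, 128, 134, 151, 175, 193, 199, 200, 200, 200, 200, 199]
[[237.8000030517578, 203.60000610351562], [401.29998779296875, 195.3000030517578], [242.6999969482422, 170.3000030517578], [397.29998779296875, 168.60000610351562], [291.5, 259.6000061035156], [352.20001220703125, 259.6000061035156]]
res px [[0.7, -2.0], [0.3, 1.9], [-0.3, 1.6], [-1.1, -1.0], [-2.5, 0.6], [2.8, -1.1]]
[[ 7.212e-01 -2.660e-02 -6.922e-01  1.350e-02]
 [-1.400e-02 -9.996e-01  2.380e-02 -7.000e-04]
 [-6.926e-01 -7.500e-03 -7.213e-01 -1.140e-02]
 [ 0.000e+00  0.000e+00  0.000e+00  1.000e+00]]
```

```bash
cat >> inhand.py <<'E'
a_=np.radians(43.3);TC=np.eye(4);TC[:3,:3]=np.c_[[np.cos(a_),0,-np.sin(a_)],[0,-1,0],[-np.sin(a_),0,-np.cos(a_)]];TC[:3,3]=[.0127,-.0011,-.0119]
SEAT=np.array([.5086,-.1174,.0484]);YAW=np.radians(5.75)
def stat():
    o=manip.get_obs();W=np.eye(4);W[:3,:3]=R.from_quat(o["ee_rot"]).as_matrix();W[:3,3]=o["position"];W=W@TC
    ex=np.array([np.cos(YAW),np.sin(YAW),0]);ey=np.array([-ex[1],ex[0],0]);d=W[:3,3]-SEAT
    print("t",round(float(o["clock"]),2),"cap rel seat mm",np.round([d@ex*1e3,d@ey*1e3,d[2]*1e3-6],2),"tilt x",W[2,0].round(4),"y",W[2,1].round(4),"F",np.round(o["ft_force"],1),"M",np.round(o["torque"],2),"g",o["grip_width"].round(3));return o
E
python3 - <<'E'
from inhand import *
stat();place(TC,.03,seat=SEAT,yaw=YAW)
E
```

```text
Traceback (most recent call last):
  File "inhand.py", line 23, in stat
    print("t",round(float(o["clock"]),2),"cap rel seat mm",np.round([d@ex*1e3,d@ey*1e3,d[2]*1e3-6],2),"tilt x",W[2,0].round(4),"y",W[2,1].round(4),"F",np.round(o["ft_force"],1),"M",np.round(o["torque"],2),"g",o["grip_width"].round(3));return o
                                                                                                                                                                                                                 ^^^^^^^^^^^^^^^^^^^^^
AttributeError: 'float' object has no attribute 'round'
```

```bash
sed -i 's/o\["grip_width"\].round(3)/round(float(o["grip_width"]),3)/' inhand.py
python3 - <<'E'
from inhand import *
stat();place(TC,.025,seat=SEAT,yaw=YAW)
E
```

```text
t 14.25 cap rel seat mm [ 3.23  0.67 89.88] tilt x 0.0104 y -0.0209 F [ 0.3  0.3 -2. ] M [1.11 0.18 0.02] g 0.282
TCP [ 0.5114 -0.1346  0.0794]
shift in old tool axes mm [43.4 -4.7 47.9] then rot deg [ 1.13 -0.6  -0.54] | shift in new axes [43.9 -3.3 47.6] world [ -3.3  -1.  -64.7]
```

Next I rotate first, then lower to 25 mm above the seat, where the pin tips are 7 mm below the plate.

Request:
jog_arm([
  {"gripper":0.2,"offset":[0,-0.0033,0],"rotation":[1.13,-0.6,-0.54]},
  {"gripper":0.2,"offset":[0.0073,0,0.0079],"rotation":[0,0,0]},
  {"gripper":0.2,"offset":[0.0073,0,0.0079],"rotation":[0,0,0]},
  {"gripper":0.2,"offset":[0.0073,0,0.0079],"rotation":[0,0,0]},
  {"gripper":0.2,"offset":[0.0073,0,0.0079],"rotation":[0,0,0]},
  {"gripper":0.2,"offset":[0.0073,0,0.0079],"rotation":[0,0,0]},
  {"gripper":0.2,"offset":[0.0073,0,0.0079],"rotation":[0,0,0]},
  {"gripper":0.2,"offset":[0,0,0],"rotation":[0,0,0]},
  {"gripper":0.2,"offset":[0,0,0],"rotation":[0,0,0]},
  {"gripper":0.2,"offset":[0,0,0],"rotation":[0,0,0]},
])

```text
clock: 15.25
position: [0.5116, -0.1356, 0.0801]
ee_rot: [0.624, 0.689, -0.247, 0.274]
ft_force: [0.1, 0.4, -3.2]
grip_width: 0.289
grasp_force: 69.5
```

```bash
python3 - <<'E'
from inhand import *
stat();place(TC,.025,seat=SEAT,yaw=YAW);place(TC,.0,seat=SEAT,yaw=YAW)
E
```

```text
t 15.25 cap rel seat mm [ 0.08 -1.02 25.61] tilt x -0.0005 y -0.0009 F [ 0.1  0.4 -3.2] M [ 1.07  0.13 -0.04] g 0.289
TCP [ 0.5114 -0.1346  0.0794]
shift in old tool axes mm [ 1.2 -0.1 -0.3] then rot deg [-0.02  0.03 -0.1 ] | shift in new axes [ 1.2 -0.1 -0.3] world [-0.2  1.  -0.6]
TCP [ 0.5114 -0.1346  0.0544]
shift in old tool axes mm [18.3 -0.1 17.9] then rot deg [-0.02  0.03 -0.1 ] | shift in new axes [18.3 -0.1 17.9] world [ -0.2   1.  -25.6]
```

Request:
jog_arm([
  {"gripper":0.2,"offset":[0.0012,0,-0.0003],"rotation":[0,0,0]},
  {"gripper":0.2,"offset":[0.00137,0,0.00146],"rotation":[0,0,0]},
  {"gripper":0.2,"offset":[0.00137,0,0.00146],"rotation":[0,0,0]},
  {"gripper":0.2,"offset":[0.00137,0,0.00146],"rotation":[0,0,0]},
  {"gripper":0.2,"offset":[0.00137,0,0.00146],"rotation":[0,0,0]},
  {"gripper":0.2,"offset":[0.00137,0,0.00146],"rotation":[0,0,0]},
  {"gripper":0.2,"offset":[0,0,0],"rotation":[0,0,0]},
])

```text
clock: 15.95
position: [0.511, -0.1348, 0.0688]
ee_rot: [0.624, 0.689, -0.248, 0.274]
ft_force: [0.8, -1.1, -2.8]
grip_width: 0.288
grasp_force: 69.5
```

```bash
python3 - <<'E'
from inhand import *
stat()
E
```

```text
t 15.95 cap rel seat mm [-0.41 -0.14 14.38] tilt x -0.0009 y 0.0002 F [ 0.8 -1.1 -2.8] M [ 1.06  0.09 -0.  ] g 0.288
```

Request:
jog_arm([
  {"gripper":0.2,"offset":[0.0007,0,0.00073],"rotation":[0,0,0]},
  {"gripper":0.2,"offset":[0.0007,0,0.00073],"rotation":[0,0,0]},
  {"gripper":0.2,"offset":[0.0007,0,0.00073],"rotation":[0,0,0]},
  {"gripper":0.2,"offset":[0.0007,0,0.00073],"rotation":[0,0,0]},
  {"gripper":0.2,"offset":[0.0007,0,0.00073],"rotation":[0,0,0]},
  {"gripper":0.2,"offset":[0,0,0],"rotation":[0,0,0]},
])

```text
clock: 16.55
position: [0.5111, -0.1348, 0.064]
ee_rot: [0.624, 0.689, -0.248, 0.274]
ft_force: [0.6, -2.9, -2.1]
grip_width: 0.287
grasp_force: 69.4
```

```bash
python3 - <<'E'
from inhand import *
stat()
E
```

```text
t 16.55 cap rel seat mm [-0.28 -0.15  9.5 ] tilt x -0.0009 y -0.0001 F [ 0.6 -2.9 -2.1] M [ 0.62 -0.03  0.08] g 0.287
```

Request:
jog_arm([
  {"gripper":0.2,"offset":[0.0001,0,0.001],"rotation":[0,0,0]},
  {"gripper":0.2,"offset":[0.0007,0,0.00073],"rotation":[0,0,0]},
  {"gripper":0.2,"offset":[0.0007,0,0.00073],"rotation":[0,0,0]},
  {"gripper":0.2,"offset":[0.0007,0,0.00073],"rotation":[0,0,0]},
  {"gripper":0.2,"offset":[0.0007,0,0.00073],"rotation":[0,0,0]},
  {"gripper":0.2,"offset":[0,0,0],"rotation":[0,0,0]},
])

```text
clock: 17.15
position: [0.5112, -0.135, 0.059]
ee_rot: [0.624, 0.689, -0.248, 0.274]
ft_force: [-0.6, -0.1, -3.0]
grip_width: 0.286
grasp_force: 69.5
```

```bash
python3 - <<'E'
from inhand import *
stat()
E
```

```text
t 17.15 cap rel seat mm [-0.24 -0.35  4.52] tilt x -0.0005 y -0.0001 F [-0.6 -0.1 -3. ] M [1.07 0.05 0.01] g 0.286
```

Now it's running freely on the pins. I'll go down until it touches.

Request:
jog_arm([
  {"gripper":0.2,"offset":[0.0007,0,0.00073],"rotation":[0,0,0]},
  {"gripper":0.2,"offset":[0.0007,0,0.00073],"rotation":[0,0,0]},
  {"gripper":0.2,"offset":[0.0007,0,0.00073],"rotation":[0,0,0]},
  {"gripper":0.2,"offset":[0.00035,0,0.00037],"rotation":[0,0,0]},
  {"gripper":0.2,"offset":[0,0,0],"rotation":[0,0,0]},
])

```text
clock: 17.65
position: [0.5116, -0.1347, 0.0569]
ee_rot: [0.624, 0.689, -0.248, 0.274]
ft_force: [-8.3, 8.4, 17.0]
grip_width: 0.288
grasp_force: 72.2
```

```bash
python3 - <<'E'
from inhand import *
stat()
E
```

```text
t 17.65 cap rel seat mm [ 0.15 -0.07  2.39] tilt x -0.0019 y -0.0006 F [-8.3  8.4 17. ] M [-1.01  0.87 -1.3 ] g 0.288
```

Request:
jog_arm([
  {"gripper":0.2,"offset":[-0.0002,0,-0.0002],"rotation":[0,0,0]},
  {"gripper":0.2,"offset":[0,0,0],"rotation":[0,0,0]},
  {"gripper":0.2,"offset":[0,0,0],"rotation":[0,0,0]},
], newtons=20)

```text
clock: 17.95
position: [0.5116, -0.1347, 0.057]
ee_rot: [0.624, 0.689, -0.248, 0.274]
ft_force: [-7.2, 7.8, 13.1]
grip_width: 0.287
grasp_force: 71.6
```

```bash
python3 - <<'E'
from inhand import *
o=stat();im=imaging.camera("wrist");cv2.imwrite("pics/w8.png",im)
print(capintool(im,[(239.7,200.5),(400.3,198.6),(242.7,170.3),(397.3,168.6),(289.7,261),(352.6,260)]).round(4))
E
```

```text
t 17.95 cap rel seat mm [ 0.16 -0.13  2.49] tilt x -0.0016 y -0.0007 F [-7.2  7.8 13.1] M [-0.72  0.71 -1.02] g 0.287
[[238.6999969482422, 197.1999969482422], [401.20001220703125, 197.3000030517578], [242.6999969482422, 170.3000030517578], [397.29998779296875, 168.60000610351562], [289.79998779296875, 259.6000061035156], [350.8999938964844, 259.0]]
res px [[0.1, 1.0], [-0.0, 0.2], [0.8, -1.1], [-1.0, -0.1], [-2.2, -0.2], [2.4, 0.1]]
[[ 7.318e-01 -4.000e-03 -6.815e-01  1.320e-02]
 [ 8.000e-04 -1.000e+00  6.700e-03 -1.500e-03]
 [-6.815e-01 -5.400e-03 -7.318e-01 -1.110e-02]
 [ 0.000e+00  0.000e+00  0.000e+00  1.000e+00]]
```

Request:
jog_arm([
  {"gripper":0.2,"offset":[-0.0004,-0.0003,-0.0003],"rotation":[0,0,0]},
  {"gripper":0.2,"offset":[0,0,0],"rotation":[0,0,0]},
])

```text
clock: 18.2
position: [0.5115, -0.1349, 0.0572]
ee_rot: [0.624, 0.689, -0.248, 0.274]
ft_force: [-4.0, 5.0, 8.8]
grip_width: 0.285
grasp_force: 70.9
```

```bash
python3 - <<'E'
from inhand import *
o=stat()
E
```

```text
t 18.2 cap rel seat mm [ 0.05 -0.3   2.77] tilt x -0.0012 y -0.0011 F [-4.   5.   8.8] M [-0.3   0.33 -0.53] g 0.285
```

Request:
jog_arm([
  {"gripper":0.27,"offset":[-0.0002,0,-0.0002],"rotation":[0,0,0]},
  {"gripper":0.29,"offset":[0,0,0],"rotation":[0,0,0]},
  {"gripper":0.31,"offset":[0,0,0],"rotation":[0,0,0]},
  {"gripper":0.33,"offset":[0,0,0],"rotation":[0,0,0]},
  {"gripper":0.36,"offset":[0,0,0],"rotation":[0,0,0]},
  {"gripper":0.38,"offset":[0,0,0],"rotation":[0,0,0]},
  {"gripper":0.38,"offset":[0,0,0],"rotation":[0,0,0]},
])

```text
clock: 18.9
position: [0.5109, -0.1353, 0.0567]
ee_rot: [0.624, 0.689, -0.248, 0.274]
ft_force: [-0.7, -0.0, 0.8]
grip_width: 0.385
grasp_force: 0.0
```

```bash
python3 - <<'E'
from inhand import *
o=stat();im=imaging.camera("wrist");cv2.imwrite("pics/w9.png",im)
W=np.eye(4);W[:3,:3]=R.from_quat(o["ee_rot"]).as_matrix();W[:3,3]=o["position"]
T=W@capintool(im,[(239.7,200.5),(400.3,198.6),(242.7,170.3),(397.3,168.6),(289.7,261),(352.6,260)]);print(T.round(4))
cv2.imwrite("pics/s9.png",imaging.camera("scene"))
a,b=cv2.imread("pics/w8.png"),im
d=cv2.absdiff(a,b).sum(2);print("diff in cap area",d[165:260,240:400].mean(),"shift",cv2.phaseCorrelate(np.float64(cv2.cvtColor(a,6)[160:270,230:410]),np.float64(cv2.cvtColor(b,6)[160:270,230:410])))
E
```

```text
t 18.9 cap rel seat mm [-0.58 -0.66  2.19] tilt x -0.0007 y -0.0001 F [-0.7 -0.   0.8] M [ 0.73  0.08 -0.02] g 0.385
[[239.6999969482422, 200.5], [403.79998779296875, 196.8000030517578], [242.6999969482422, 170.3000030517578], [399.5, 166.1999969482422], [291.5, 258.79998779296875], [353.70001220703125, 258.6000061035156]]
res px [[-0.3, -0.1], [0.4, -0.1], [0.7, -0.1], [-0.9, 0.7], [-2.0, 0.4], [2.2, -0.9]]
[[-0.1061 -0.9941  0.0241  0.5085]
 [ 0.9942 -0.1064 -0.0144 -0.1168]
 [ 0.0169  0.0224  0.9996  0.0556]
 [ 0.      0.      0.      1.    ]]
diff in cap area 26.662236842105262 shift ((1.7471281071698996, -0.2113802398689799), 0.8893241942912296)
```

```bash
python3 - <<'E'
from inhand import *
im=cv2.imread("pics/w9.png")
for c in(225,255,290,350,385,412):print(c,[tuple(map(int,im[r,c])) for r in range(150,212,3)])
E
```

```text
225 [(163, 180, 193), (160, 179, 191), (158, 177, 188), (163, 182, 192), (162, 181, 194), (184, 204, 216), (181, 201, 215), (166, 185, 200), (168, 187, 198), (172, 191, 201), (170, 189, 200), (171, 188, 202), (173, 191, 204), (171, 194, 205), (168, 187, 201), (149, 166, 178), (113, 123, 132), (64, 71, 76), (31, 33, 34), (25, 25, 26), (34, 38, 35)]
255 [(160, 177, 189), (159, 177, 188), (160, 179, 193), (160, 176, 189), (163, 179, 193), (162, 169, 174), (163, 167, 170), (160, 165, 165), (163, 166, 170), (161, 164, 170), (161, 165, 168), (159, 161, 164), (154, 162, 165), (155, 161, 163), (160, 164, 168), (140, 145, 146), (141, 147, 150), (140, 146, 150), (145, 151, 153), (163, 168, 171), (171, 178, 184)]
290 [(161, 179, 192), (162, 180, 192), (166, 181, 193), (158, 177, 189), (169, 187, 199), (163, 170, 174), (161, 166, 169), (162, 167, 171), (160, 162, 167), (162, 168, 170), (165, 170, 175), (163, 169, 173), (162, 168, 172), (160, 169, 171), (153, 160, 163), (142, 147, 149), (140, 143, 149), (139, 144, 146), (139, 146, 146), (138, 144, 146), (141, 143, 147)]
350 [(162, 180, 192), (161
[... 359 characters left out ...]
163, 182, 192), (160, 178, 190), (160, 179, 191), (163, 181, 192), (163, 172, 174), (160, 166, 169), (161, 168, 172), (154, 160, 162), (156, 161, 163), (161, 166, 167), (162, 168, 167), (161, 166, 166), (156, 161, 165), (164, 169, 172), (166, 171, 174), (166, 169, 173), (165, 172, 174), (167, 175, 177), (167, 173, 174), (165, 169, 175)]
412 [(163, 181, 194), (160, 179, 190), (162, 179, 192), (162, 181, 191), (161, 180, 192), (190, 210, 218), (149, 168, 177), (138, 153, 165), (161, 175, 187), (168, 188, 202), (167, 184, 197), (161, 178, 188), (171, 192, 203), (168, 186, 200), (147, 163, 176), (142, 157, 170), (140, 155, 169), (138, 153, 163), (139, 156, 164), (139, 155, 167), (138, 153, 163)]
```

The cap's underside edge meets the V-block's top edge at row 165 on both sides with no gap, so it is home. I'll back off along the tool axis.

Request:
jog_arm([
  {"gripper":0.55,"offset":[0,0,0],"rotation":[0,0,0]},
  {"gripper":0.55,"offset":[0,0,0],"rotation":[0,0,0]},
  {"gripper":0.55,"offset":[0,0,-0.005],"rotation":[0,0,0]},
  {"gripper":0.55,"offset":[0,0,-0.01],"rotation":[0,0,0]},
  {"gripper":0.55,"offset":[0,0,-0.02],"rotation":[0,0,0]},
  {"gripper":0.55,"offset":[0,0,-0.03],"rotation":[0,0,0]},
  {"gripper":0.55,"offset":[0,0,-0.03],"rotation":[0,0,0]},
  {"gripper":0.55,"offset":[0,0,-0.03],"rotation":[0,0,0]},
  {"gripper":0.7,"offset":[-0.02,0,-0.02],"rotation":[0,7.5,0]},
  {"gripper":0.7,"offset":[-0.02,0,-0.02],"rotation":[0,7.5,0]},
  {"gripper":0.7,"offset":[-0.02,0,-0.02],"rotation":[0,7.5,0]},
  {"gripper":0.7,"offset":[-0.01,0,-0.02],"rotation":[0,7.5,0]},
  {"gripper":0.7,"offset":[0,0,-0.02],"rotation":[0,7.5,0]},
  {"gripper":0.7,"offset":[0,0,-0.02],"rotation":[0,7.5,0]},
  {"gripper":0.7,"offset":[0,0,0],"rotation":[0,0,0]},
])

```text
clock: 20.5
position: [0.5041, -0.0625, 0.2964]
ee_rot: [0.674, 0.739, 0.014, -0.01]
ft_force: [0.2, -0.9, 0.3]
grip_width: 0.7
grasp_force: 0.0
```

```bash
python3 - <<'E'
from inhand import *
o=stat();print(o["position"],o["joint_pos"].round(2))
cv2.imwrite("pics/t10.png",imaging.camera("top"));im=imaging.camera("wrist");cv2.imwrite("pics/w10.png",im);np.save("w10.npy",np.r_[o["position"],o["ee_rot"]])
ex=np.array([np.cos(YAW),np.sin(YAW),0]);ey=np.array([-ex[1],ex[0],0])
p=SEAT*[1,1,0]-ey*.15;print(p);plan([p[0],p[1],.25],[0,0,-1],ex)
# red handle check, top view: ends
hsv=cv2.cvtColor(cv2.imread("pics/top0.png"),cv2.COLOR_BGR2HSV)
print("pred px grip",proj("top",p+[0,0,.17]),"end",proj("top",p-ey*.02+[0,0,.196]),"red rect (436..451, 255..265) centre 443.5,259.9")
hs=cv2.cvtColor(im,cv2.COLOR_BGR2HSV);m=cv2.inRange(hs,(0,150,60),(6,255,255))|cv2.inRange(hs,(174,150,60),(179,255,255));n,_,st,ce=cv2.connectedComponentsWithStats(m);print([ (st[i].tolist(),ce[i].round(0).tolist()) for i in range(1,n) if st[i][4]>150])
# cap: boss centre on top view
hb=cv2.cvtColor(cv2.imread("pics/t10.png"),cv2.COLOR_BGR2HSV);mb=cv2.inRange(hb,(105,120,30),(130,255,255))[255:300,345:400];ys,xs=np.nonzero(mb);print(len(xs),"boss",onz("top",xs.mean()+345,ys.mean()+255,.0864) if len(xs) else None)
E
```

```text
t 20.5 cap rel seat mm [-3.0000e-02  6.7360e+01  2.5436e+02] tilt x 0.7099 y -0.0063 F [ 0.2 -0.9  0.3] M [-0.11 -0.   -0.05] g 0.7
[ 0.50412766 -0.06251066  0.29644455] [-0.59  0.02  0.67  1.65 -0.04  1.48  0.17]
[ 0.52362821 -0.26664528  0.        ]
shift in old tool axes mm [-209.6    0.    37. ] then rot deg [ 0.04 -1.62 -0.14] | shift in new axes [-208.4   -0.5   42.9] world [  20.4 -207.4  -42.9]
pred px grip (np.float64(440.33526255992564), np.float64(262.2597709028345)) end (np.float64(451.71931477493536), np.float64(258.8618171513694)) red rect (436..451, 255..265) centre 443.5,259.9
[]
0 boss None
```

Request:
jog_arm([
  {"gripper":0.7,"offset":[0,0,0],"rotation":[0,-1.62,-0.14]},
  {"gripper":0.7,"offset":[-0.0298,0,0.004],"rotation":[0,0,0]},
  {"gripper":0.7,"offset":[-0.0298,0,0.004],"rotation":[0,0,0]},
  {"gripper":0.7,"offset":[-0.0298,0,0.004],"rotation":[0,0,0]},
  {"gripper":0.7,"offset":[-0.0298,0,0.004],"rotation":[0,0,0]},
  {"gripper":0.7,"offset":[-0.0298,0,0.004],"rotation":[0,0,0]},
  {"gripper":0.7,"offset":[-0.0298,0,0.004],"rotation":[0,0,0]},
  {"gripper":0.7,"offset":[-0.0298,0,0.004],"rotation":[0,0,0]},
  {"gripper":0.7,"offset":[0,0,0],"rotation":[0,0,0]},
  {"gripper":0.7,"offset":[0,0,0],"rotation":[0,0,0]},
])

```text
clock: 21.6
position: [0.5243, -0.265, 0.263]
ee_rot: [0.67, 0.742, -0.001, -0.001]
ft_force: [0.5, -0.0, -0.6]
grip_width: 0.699
grasp_force: 0.0
```

```bash
python3 - <<'E'
from inhand import *
o=manip.get_obs();print(o["position"],o["joint_pos"].round(2));im=imaging.camera("wrist");cv2.imwrite("pics/w11.png",im)
ex=np.array([np.cos(YAW),np.sin(YAW),0]);ey=np.array([-ex[1],ex[0],0])
p=SEAT*[1,1,0]-ey*.15;plan([p[0]+.001,p[1],.128],[0,0,-1],ex)
hs=cv2.cvtColor(im,cv2.COLOR_BGR2HSV);m=cv2.inRange(hs,(0,130,40),(8,255,255))|cv2.inRange(hs,(172,130,40),(179,255,255));n,_,st,ce=cv2.connectedComponentsWithStats(m);print([ (st[i].tolist(),ce[i].round(0).tolist()) for i in range(1,n) if st[i][4]>60])
i=1+np.argmax(st[1:,4]);c,_=cv2.findContours((_==i).astype(np.uint8),0,1);r=cv2.boxPoints(cv2.minAreaRect(max(c,key=cv2.contourArea)));print(r.tolist())
H=np.linalg.inv(np.array(imaging.camera_model("wrist")["hand_eye"]));K=np.array(imaging.camera_model("wrist")["camera_matrix"])
def wp(p):
    c=H@np.r_[R.from_quat(o["ee_rot"]).inv().apply(p-o["position"]),1];x,y,z=c[0],-c[1],-c[2];q=np.hypot(x,y);k=K[0,0]*np.arctan2(q,z)/q;return np.round([K[0,2]+k*x,K[1,2]+k*y],1)
print("grip",wp(p+[0,0,.17]),"end",wp(p-ey*.02+[0,0,.196]),"inner",wp(p+ey*.043+[0,0,.113]))
mb=cv2.inRange(hs,(100,100,20),(130,255,255));c,_=cv2.findContours(mb,0,1);c=max(c,key=cv2.contourArea);print("boss rect",cv2.contourArea(c),cv2.minAreaRect(c),"pred top centre",wp(SEAT+[0,0,.038]))
E
```

```text
[ 0.52434719 -0.26498735  0.2630396 ] [-0.28  0.28  0.83  1.51 -0.21  1.44  0.66]
shift in old tool axes mm [-2.500e+00 -1.000e-01  1.354e+02] then rot deg [-0.1  -0.09  0.2 ] | shift in new axes [ -2.3  -0.3 135.4] world [-1.000e-01 -2.300e+00 -1.354e+02]
[([311, 200, 23, 75, 1449], [322.0, 238.0]), ([463, 312, 24, 26, 457], [475.0, 325.0])]
[[311.0, 200.0], [333.0, 200.0], [333.0, 274.0], [311.0, 274.0]]
grip [322.3 233.7] end [322.2 272.8] inner [322.6 167.1]
boss rect 823.5 ((323.0, 51.5), (33.0, 26.0), 90.0) pred top centre [322.8  49.9]
```

Request:
jog_arm([
  {"gripper":0.7,"offset":[-0.0023,0,0.025],"rotation":[0,0,0]},
  {"gripper":0.7,"offset":[0,0,0.025],"rotation":[0,0,0]},
  {"gripper":0.7,"offset":[0,0,0.025],"rotation":[0,0,0]},
  {"gripper":0.7,"offset":[0,0,0.02],"rotation":[0,0,0]},
  {"gripper":0.7,"offset":[0,0,0.01],"rotation":[0,0,0]},
  {"gripper":0.7,"offset":[0,0,0.01],"rotation":[0,0,0]},
  {"gripper":0.7,"offset":[0,0,0.01],"rotation":[0,0,0]},
  {"gripper":0.7,"offset":[0,0,0.01],"rotation":[0,0,0]},
  {"gripper":0.7,"offset":[0,0,0],"rotation":[0,0,0]},
  {"gripper":0.7,"offset":[0,0,0],"rotation":[0,0,0]},
])

```text
clock: 22.65
position: [0.5247, -0.2687, 0.1295]
ee_rot: [0.67, 0.742, 0.0, -0.0]
ft_force: [-0.5, 0.7, -0.6]
grip_width: 0.702
grasp_force: 0.0
```

Request:
jog_arm([
  {"gripper":0.4,"offset":[0,0,0],"rotation":[0,0,0]},
  {"gripper":0.3,"offset":[0,0,0],"rotation":[0,0,0]},
  {"gripper":0.2,"offset":[0,0,0],"rotation":[0,0,0]},
  {"gripper":0.1,"offset":[0,0,0],"rotation":[0,0,0]},
  {"gripper":0.1,"offset":[0,0,0],"rotation":[0,0,0]},
  {"gripper":0.1,"offset":[0,0,0],"rotation":[0,0,0]},
  {"gripper":0.1,"offset":[0,0,0],"rotation":[0,0,0]},
], newtons=20)

```text
clock: 23.35
position: [0.5247, -0.2688, 0.1296]
ee_rot: [0.67, 0.742, 0.0, 0.0]
ft_force: [-1.7, -1.4, 3.9]
grip_width: 0.181
grasp_force: 20.9
```

Request:
jog_arm([
  {"gripper":0.1,"offset":[-0.00355,0,0.0021],"rotation":[0,0,0]},
  {"gripper":0.1,"offset":[-0.00355,0,0.0021],"rotation":[0,0,0]},
  {"gripper":0.1,"offset":[-0.00355,0,0.0021],"rotation":[0,0,0]},
  {"gripper":0.1,"offset":[-0.00355,0,0.0021],"rotation":[0,0,0]},
  {"gripper":0.1,"offset":[-0.00355,0,0.0022],"rotation":[0,0,0]},
  {"gripper":0.1,"offset":[-0.00355,0,0.0022],"rotation":[0,0,0]},
  {"gripper":0.1,"offset":[-0.0028,0,0.0028],"rotation":[0,0,0]},
  {"gripper":0.1,"offset":[-0.0028,0,0.0028],"rotation":[0,0,0]},
  {"gripper":0.1,"offset":[-0.0028,0,0.0028],"rotation":[0,0,0]},
])

```text
clock: 24.25
position: [0.5279, -0.2993, 0.1089]
ee_rot: [0.671, 0.742, 0.0, 0.001]
ft_force: [-1.2, -3.2, 8.7]
grip_width: 0.178
grasp_force: 19.4
```

```bash
cat > hs.py <<'E'
from inhand import *
def hs():
    o=manip.get_obs();ex=np.array([np.cos(YAW),np.sin(YAW),0]);ey=np.array([-ex[1],ex[0],0]);d=np.array(o["position"])-SEAT
    print("t",o["clock"],"tcp jig x,y mm",np.round([d@ex*1e3,d@ey*1e3],1),"z",round(o["position"][2]*1e3,1),"F jig",np.round([o["ft_force"]@ex,o["ft_force"]@ey,o["ft_force"][2]],1),"g",round(o["grip_width"],3),o["joint_pos"].round(2))
    s=cv2.cvtColor(imaging.camera("scene"),cv2.COLOR_BGR2HSV);m=cv2.inRange(s,(0,150,60),(6,255,255))|cv2.inRange(s,(174,150,60),(179,255,255));m[:110]=0;m[:,:255]=0;m[240:]=0;m[:,360:]=0
    c,_=cv2.findContours(m,0,1)
    if c: print("red scene",np.round(cv2.boxPoints(cv2.minAreaRect(max(c,key=cv2.contourArea))),1).tolist())
    return o
E
python3 -c "
from hs import *
hs()"
```

```text
t 24.25 tcp jig x,y mm [   1.  -182.9] z 108.9 F jig [-1.5 -3.   8.7] g 0.178 [-0.16  0.45  0.77  1.67 -0.34  1.16  0.8 ]
red scene [[285.0, 128.0], [290.20001220703125, 125.4000015258789], [307.0, 159.0], [301.79998779296875, 161.60000610351562]]
```

Request:
jog_arm([
  {"gripper":0.1,"offset":[-0.0028,0,0.0028],"rotation":[0,0,0]},
  {"gripper":0.1,"offset":[-0.0028,0,0.0028],"rotation":[0,0,0]},
  {"gripper":0.1,"offset":[-0.0028,0,0.0028],"rotation":[0,0,0]},
  {"gripper":0.1,"offset":[-0.002,0,0.0033],"rotation":[0,0,0]},
  {"gripper":0.1,"offset":[-0.002,0,0.0033],"rotation":[0,0,0]},
  {"gripper":0.1,"offset":[-0.002,0,0.0033],"rotation":[0,0,0]},
  {"gripper":0.1,"offset":[-0.002,0,0.0033],"rotation":[0,0,0]},
])

```text
clock: 25.0
position: [0.5297, -0.3162, 0.0874]
ee_rot: [0.671, 0.742, 0.0, 0.001]
ft_force: [-0.4, -4.8, 5.8]
grip_width: 0.18
grasp_force: 19.4
```

```bash
python3 -c "
from hs import *
hs()"
```

```text
t 25.0 tcp jig x,y mm [   1. -200.] z 87.4 F jig [-0.9 -4.8  5.8] g 0.18 [-0.11  0.49  0.76  1.66 -0.37  1.13  0.84]
red scene [[281.8999938964844, 133.89999389648438], [286.70001220703125, 130.5], [305.3999938964844, 157.0], [300.70001220703125, 160.3000030517578]]
```

Request:
jog_arm([
  {"gripper":0.1,"offset":[-0.002,0,0.0033],"rotation":[0,0,0]},
  {"gripper":0.1,"offset":[-0.002,0,0.0033],"rotation":[0,0,0]},
  {"gripper":0.1,"offset":[-0.0013,0,0.0033],"rotation":[0,0,0]},
  {"gripper":0.1,"offset":[-0.0012,0,0.0033],"rotation":[0,0,0]},
  {"gripper":0.1,"offset":[-0.0008,0,0.0033],"rotation":[0,0,0]},
  {"gripper":0.1,"offset":[-0.0004,0,0.0033],"rotation":[0,0,0]},
])

```text
clock: 25.65
position: [0.5302, -0.3222, 0.0665]
ee_rot: [0.67, 0.742, 0.0, -0.0]
ft_force: [-1.2, -2.0, 4.9]
grip_width: 0.179
grasp_force: 19.6
```

```bash
python3 -c "
from hs import *
hs()"
```

```text
t 25.65 tcp jig x,y mm [   1.  -205.9] z 66.5 F jig [-1.4 -1.8  4.9] g 0.179 [-0.09  0.53  0.74  1.67 -0.39  1.1   0.87]
red scene [[281.0, 140.6999969482422], [285.1000061035156, 136.89999389648438], [304.0, 157.10000610351562], [299.8999938964844, 160.89999389648438]]
```

Request:
jog_arm([
  {"gripper":0.1,"offset":[-0.0003,0,0.002],"rotation":[0,0,0]},
  {"gripper":0.1,"offset":[-0.0002,0,0.002],"rotation":[0,0,0]},
  {"gripper":0.1,"offset":[0,0,0.002],"rotation":[0,0,0]},
  {"gripper":0.1,"offset":[0,0,0.002],"rotation":[0,0,0]},
  {"gripper":0.1,"offset":[0,0,0.001],"rotation":[0,0,0]},
  {"gripper":0.1,"offset":[0,0,0],"rotation":[0,0,0]},
])

```text
clock: 26.3
position: [0.5302, -0.3226, 0.0575]
ee_rot: [0.67, 0.742, 0.0, -0.0]
ft_force: [0.5, -2.8, 1.3]
grip_width: 0.175
grasp_force: 19.4
```

```bash
python3 -c "
from hs import *
hs()"
```

```text
t 26.3 tcp jig x,y mm [   0.9 -206.4] z 57.5 F jig [ 0.2 -2.9  1.3] g 0.175 [-0.08  0.54  0.73  1.67 -0.4   1.09  0.87]
red scene [[281.29998779296875, 143.89999389648438], [285.0, 140.0], [303.6000061035156, 157.39999389648438], [299.8999938964844, 161.3000030517578]]
```

Request:
jog_arm([
  {"gripper":0.1,"offset":[0,0,0.0015],"rotation":[0,0,0]},
  {"gripper":0.1,"offset":[0,0,0.0015],"rotation":[0,0,0]},
  {"gripper":0.1,"offset":[0,0,0],"rotation":[0,0,0]},
])

```text
clock: 26.65
position: [0.5301, -0.3225, 0.0543]
ee_rot: [0.67, 0.742, 0.0, -0.0]
ft_force: [0.3, -4.8, 1.3]
grip_width: 0.18
grasp_force: 19.5
```

```bash
python3 -c "
from hs import *
hs()"
```

```text
t 26.65 tcp jig x,y mm [   0.9 -206.2] z 54.3 F jig [-0.2 -4.8  1.3] g 0.18 [-0.08  0.54  0.73  1.68 -0.4   1.08  0.87]
red scene [[281.79998779296875, 145.60000610351562], [285.3999938964844, 141.5], [304.0, 157.89999389648438], [300.29998779296875, 162.0]]
```

Request:
jog_arm([
  {"gripper":0.1,"offset":[-0.0005,0,0.0015],"rotation":[0,0,0]},
  {"gripper":0.1,"offset":[-0.0005,0,0.0015],"rotation":[0,0,0]},
  {"gripper":0.1,"offset":[0,0,0],"rotation":[0,0,0]},
])

```text
clock: 27.0
position: [0.5302, -0.3225, 0.051]
ee_rot: [0.67, 0.742, 0.001, -0.001]
ft_force: [0.1, 0.7, -1.5]
grip_width: 0.183
grasp_force: 19.5
```

```bash
python3 -c "
from hs import *
hs()"
```

```text
t 27.0 tcp jig x,y mm [   0.9 -206.2] z 51.0 F jig [ 0.1  0.7 -1.5] g 0.183 [-0.08  0.55  0.73  1.68 -0.41  1.08  0.88]
red scene [[281.79998779296875, 146.8000030517578], [285.3999938964844, 142.5], [303.70001220703125, 158.1999969482422], [300.0, 162.5]]
```

Request:
jog_arm([
  {"gripper":0.1,"offset":[0,0,0.0015],"rotation":[0,0,0]},
  {"gripper":0.1,"offset":[0,0,0.0015],"rotation":[0,0,0]},
  {"gripper":0.1,"offset":[0,0,0],"rotation":[0,0,0]},
])

```text
clock: 27.35
position: [0.5304, -0.323, 0.049]
ee_rot: [0.67, 0.742, 0.001, -0.001]
ft_force: [-3.0, 4.5, 6.6]
grip_width: 0.181
grasp_force: 20.1
```

```bash
python3 -c "
from hs import *
hs()
ex=np.array([np.cos(YAW),np.sin(YAW),0]);ey=np.array([-ex[1],ex[0],0])
b=SEAT*[1,1,0]
for n,y,z in(('grip',-.207,.1),('end',-.24,.1),('inner',-.136,.1)):print(n,np.round(proj('scene',b+ey*y+[0,0,z]),1))
print('open end',np.round(proj('scene',b+ey*-.17+[0,0,.196]),1))"
```

```text
t 27.35 tcp jig x,y mm [   1.  -206.7] z 49.0 F jig [-2.5  4.7  6.6] g 0.181 [-0.08  0.55  0.73  1.68 -0.41  1.07  0.88]
red scene [[281.29998779296875, 147.3000030517578], [285.29998779296875, 142.6999969482422], [303.6000061035156, 158.1999969482422], [299.70001220703125, 162.89999389648438]]
grip [285.6 145.8]
end [278.6 140.1]
inner [301.5 158.8]
open end [292.4 120.2]
```

Request:
jog_arm([
  {"gripper":0.1,"offset":[0,0,0.0012],"rotation":[0,0,0]},
  {"gripper":0.1,"offset":[0,0,0],"rotation":[0,0,0]},
])

```text
clock: 27.6
position: [0.5304, -0.3232, 0.0482]
ee_rot: [0.67, 0.742, 0.001, -0.0]
ft_force: [-4.5, 4.5, 10.2]
grip_width: 0.177
grasp_force: 20.4
```

Request:
jog_arm([
  {"gripper":0.25,"offset":[0,0,0],"rotation":[0,0,0]},
  {"gripper":0.35,"offset":[0,0,0],"rotation":[0,0,0]},
  {"gripper":0.5,"offset":[0,0,0],"rotation":[0,0,0]},
  {"gripper":0.6,"offset":[0,0,0],"rotation":[0,0,0]},
  {"gripper":0.6,"offset":[0,0,-0.01],"rotation":[0,0,0]},
  {"gripper":0.6,"offset":[0,0,-0.02],"rotation":[0,0,0]},
  {"gripper":0.6,"offset":[0,0,-0.03],"rotation":[0,0,0]},
  {"gripper":0.6,"offset":[0,0,-0.04],"rotation":[0,0,0]},
  {"gripper":0.6,"offset":[0,0,-0.04],"rotation":[0,0,0]},
  {"gripper":0.6,"offset":[0,0,0],"rotation":[0,0,0]},
  {"gripper":0.6,"offset":[0,0,0],"rotation":[0,0,0]},
])

```text
clock: 28.7
position: [0.5307, -0.324, 0.1889]
ee_rot: [0.67, 0.742, 0.001, 0.001]
ft_force: [-0.8, 0.2, -1.2]
grip_width: 0.6
grasp_force: 0.0
```

```bash
python3 -c "
from hs import *
o=hs();im=imaging.camera('wrist');cv2.imwrite('pics/w12.png',im);cv2.imwrite('pics/s12.png',imaging.camera('scene'))
H=np.linalg.inv(np.array(imaging.camera_model('wrist')['hand_eye']));K=np.array(imaging.camera_model('wrist')['camera_matrix'])
def wp(p):
    c=H@np.r_[R.from_quat(o['ee_rot']).inv().apply(p-o['position']),1];x,y,z=c[0],-c[1],-c[2];q=np.hypot(x,y);k=K[0,0]*np.arctan2(q,z)/q;return np.round([K[0,2]+k*x,K[1,2]+k*y],1)
ex=np.array([np.cos(YAW),np.sin(YAW),0]);ey=np.array([-ex[1],ex[0],0]);b=SEAT*[1,1,0]
print('pred end',wp(b-ey*.24+[0,0,.1]),'inner',wp(b-ey*.136+[0,0,.1]),'boss',wp(SEAT+[0,0,.038]))
h=cv2.cvtColor(im,cv2.COLOR_BGR2HSV);m=cv2.inRange(h,(0,130,40),(8,255,255))|cv2.inRange(h,(172,130,40),(179,255,255));c,_=cv2.findContours(m,0,1);print(cv2.boxPoints(cv2.minAreaRect(max(c,key=cv2.contourArea))).tolist())
mb=cv2.inRange(h,(100,100,20),(130,255,255));c,_=cv2.findContours(mb,0,1);print([cv2.boundingRect(k) for k in c if cv2.contourArea(k)>60])
"
```

```text
t 28.7 tcp jig x,y mm [   1.3 -207.8] z 188.9 F jig [-0.7  0.3 -1.2] g 0.6 [-0.13  0.41  0.8   1.54 -0.31  1.32  0.81]
red scene [[276.6000061035156, 142.6999969482422], [279.79998779296875, 138.8000030517578], [303.79998779296875, 158.0], [300.70001220703125, 161.89999389648438]]
pred end [321.1 275.5] inner [321.1 130. ] boss [321.1 -43.5]
[[310.0, 121.0], [333.0, 121.0], [333.0, 277.0], [310.0, 277.0]]
[(484, 436, 22, 28), (498, 386, 14, 15), (558, 371, 30, 26)]
```

```bash
python3 -c "
from hs import *
s=cv2.imread('pics/s12.png');s0=cv2.imread('pics/scene0.png')
for n,i in(('t0',s0),('now',s)):
    h=cv2.cvtColor(i,cv2.COLOR_BGR2HSV);y=cv2.inRange(h,(18,130,90),(32,255,255));y[:,:300]=0;y[:,345:]=0;y[:195]=0;y[225:]=0;v,u=np.nonzero(y);print(n,'yellow band',len(u),u.mean(),v.mean())
h=cv2.cvtColor(s,cv2.COLOR_BGR2HSV);b=cv2.inRange(h,(105,120,30),(130,255,255));b[:160]=0;b[225:]=0;b[:,:290]=0;b[:,380:]=0;v,u=np.nonzero(b);print('boss',len(u),u.mean(),v.mean(),'pred',proj('scene',SEAT+[0,0,.025]))
d=cv2.absdiff(s,s0).max(2)
for n,(x0,y0,x1,y1) in dict(saw=(235,280,365,415),oil=(215,145,242,195),blank=(428,288,455,318)).items():print(n,d[y0:y1,x0:x1].mean().round(1))
"
```

```text
t0 yellow band 5 324.2 210.2
now yellow band 7 324.14285714285717 209.85714285714286
boss 136 334.125 196.0808823529412 pred (np.float64(334.38986377250876), np.float64(194.39213530007714))
saw 6.7
oil 2.9
blank 23.5
```

```bash
python3 -c "
from hs import *
a=cv2.imread('pics/top0.png');b=imaging.camera('top')
for i in(a,b):
    m=(i.max(2)<40).astype(np.uint8);m[:275]=0;m[315:]=0;m[:,:205]=0;m[:,225:]=0;v,u=np.nonzero(m);print('blank',len(u),u.mean(),v.mean())
h=cv2.cvtColor(b,cv2.COLOR_BGR2HSV);mb=cv2.inRange(h,(105,120,30),(130,255,255));mb[:250]=0;mb[310:]=0;mb[:,:340]=0;mb[:,405:]=0;v,u=np.nonzero(mb);print('boss top',len(u),u.mean() if len(u) else 0,v.mean() if len(u) else 0,proj('top',np.array([.5104,-.1172,.0864])))
workorder.hand_in()
"
```

```text
blank 218 212.45871559633028 294.9449541284404
blank 212 214.02358490566039 295.12735849056605
boss top 84 369.4047619047619 278.4404761904762 (np.float64(370.93802395453037), np.float64(277.37165907856087))
the job is handed in; nothing more can be done
```

I placed the cap level and home over both pins, then threw the red handle against its stop, where it stayed when released. I handed the job in at about 29 s with the robot clear; no verdict came back, and the arm's pressing force and the locked joint angles could not be read directly.

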